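# Pull down a porch cabinet's hatch with a hook pole

## Task

Pull the short hook pole up out of its sprung clip rack, reach its orange hook in under the teak rail, hook it into the steel ring on the white cabinet's drop-down hatch and pull the hatch down until it is fully open against its stop. Then unhook the pole and lay it down flat, wholly inside the pale green boot tray, leaving the hatch open. Move the hatch with the pole only, never with the robot's hand, and leave the lunch tin, key bowl and carabiner where they are.

Things in the scene. Friction and masses are not known exactly. Their poses are not given: they have to be found in the camera images.
- pole_grip (a point): Centre of the loose hook pole's pale wooden handle, 80 (x) x 18 (y) x 26 (z) mm: grip it here across y firmly, lest it pivot. Pole 200 mm long, 95 to 160 g. x runs along the pole to the hook, z up as it lies in the rack. 12 mm rod on the axis to x = +74 and -78 mm, then 9 mm orange rod to a right-angled bend at x = +115; hook leg 9 mm thick along -z, its end 34.5 mm off the axis.
- pole_hook (a point): Centre of the orange hook leg, half-way down: x = +115, z = -15 mm from pole_grip; same axes.
- pole_tail (a point): Tail end of the pole, x = -78 mm from pole_grip.
- rack: Fixed teak base, 150 x 70 x 12 mm, with two grey clip blocks; origin on the bench, under pole_grip. The pole lies in it along x, hook to +x, leg hanging, axis 60 mm above the bench. At x = -60 and +60 mm black sprung jaws (16 mm long, tops 74 mm above the bench) snap over the rod; pulling the pole straight up out of both takes about 10 to 18 N.
- cabinet: Fixed white plastic cabinet 180 deep (x), 280 wide (y), 360 high (376 at the arms); origin on the bench below the shut ring's bar; hatch in front, box from x = 44 to 224. A teak rail 45 mm deep, centre x = -84, underside 352 mm up, spans y +-142 before the hatch on side arms at y = +-133; the ring is seen from above behind it. An upright hand on the pole fouls the rail; one leaning back 35 to 45 deg (hook end of pole raised) clears it.
- hatch_hinge (a point): Middle of the hatch's hinge line at its lower edge: x = +50 mm, 165 mm above the bench in the cabinet's frame; the line runs along the cabinet's y. The point turns with the hatch: z points up the panel, -x out of its front face.
- ring_bar (a point): Centre of the outer bar of the dark steel ring on the hatch: a D-shaped loop of 8 mm bar, level when the hatch is shut. It lies 50 mm to -x and 132 mm to +z from hatch_hinge in the hatch's axes. The bar runs along y, straight for 36 mm; the opening between it and the panel is about 36 mm deep and 52 mm wide. The hook leg goes down through it, behind the bar.
- hatch (a joint): Hatch angle, rad: 0 shut (upright), growing as its top swings out to the cabinet's -x and down; 1.05 is the stop, fully open. A friction hinge of about 0.45 N m holds it wherever it is left (3 to 4 N at the ring moves it). Panel 140 mm high, 245 mm wide, 12 mm thick, 300 g.
- tray: Fixed pale green boot tray, 280 (x) x 180 (y) mm, floor 4 mm thick, rim 8 mm wide and 12 mm high; origin on the bench at its centre.
- tin: Loose aluminium lunch tin 114 x 164 x 59 mm, origin under its centre. Bystander.
- bowl: Loose grey stone-look key bowl, 130 mm across, 50 mm high, origin under its centre. Bystander.
- carabiner: Loose stainless carabiner lying flat, about 110 x 64 x 10 mm, origin at its centre. Bystander.
Mind the look-alikes: they are no part of the job. Of the things like the part that bears pole_grip, leave any that is pink; of the rest the smaller one is meant.

How it is judged:
By the outcome, as a careful person would: the job done as asked, in the order asked, and still so for the second after the job is handed in, with the robot touching nothing.
It also fails if it takes over 66 s, if anything falls off the work surface, if the arm or the gripper's body presses on something with over 40 N, if the wrist force passes 120 N, or if a joint passes its speed limit or range.

## Robot

A 6-joint arm with a two-finger parallel gripper is mounted at the origin on the work surface. World frame = base frame: x ahead of the robot, y to its left, z up, the work surface at z = 0. Lengths are in m, angles in degrees, forces in N, time in s.
With the tool pointing down it reaches from about 0.35 to 0.875 m from the base axis. Payload 4.2 kg.
Tool frame: the origin (TCP) lies between the finger pads; the fingertips stand 11 mm ahead of it and the grasp point (between the pads) lies 8 mm behind it; z points along the fingers, y is the direction in which the jaws open and shut (so a half turn about z gives the same grasp; the last joint's range is limited). The gripper opens to 87 mm and grips with 3 to 60 N. Pads are 19 mm wide; open, the fingers measure 117 mm over their backs; the gripper's body (75 mm by 190 mm) begins 51 mm behind the grasp point.
Start: joints at [-54.053, 22.042, 0.453, 0, -68.411, -14.817], TCP at [0.225, -0.583, 0.234] pointing down, gripper open.
Joint ranges: [-179.83, 179.83], [-69.29, 118.12], [-61.27, 80.66], [-181.25, 117.63], [-171.15, -9.14], [-177.46, 177.46]. Speed limits (degrees/s): [159.86, 159.86, 180, 180, 180, 180].

## Interface

Orientations are given as a 3x3 rotation matrix whose columns are the frame's x, y, z axes.
In Python, from station import sense, capture, get_calibration, finish_job, search_frame, cut_out gives the robot as it stands.
- The arm moves only by the tool arm_command, never from a script. Its argument "rows" is a list of rows, each an object with "fingers": the opening in per cent of the stroke, from 0 (shut) to 100 (fully open); "travel": the shift along the tool's x, y, z in cm, a list of three; "roll": the turn about the tool's z in degrees. A call has 1 to 10 rows; each row is the pose to reach, as a shift and turn from the pose commanded when the call began, along the tool's axes at that moment; what a row does not reach only later rows make up. A row lasts 1/10 s, in which the tool goes at most 50 mm and 8.59 degrees, less where a joint would pass 70% of its speed; a pose out of reach is approached as far as the arm can. A call with a gripper value outside its range is refused whole. The fingers move at their own pace and stop on an object; the grip force is fixed at half the most. Time passes only in rows, so rows that repeat a pose let the fingers close. It gives the time, the measured TCP pose, the force and the opening at its end, in the units of the state.
- sense(): the state, without advancing time (a new reading comes with each control period).
- capture(name): name is "scene" or "top"; returns (picture, depth): 400x640x3 uint8, red, green, blue; 400x640 float32, m along the optical axis (not along the pixel's ray), 0 where there is no reading.
- get_calibration(name): a dict with "fov_y" (degrees; the focal length in pixels is half the picture's height over the tangent of half this angle, whatever the lens; pixels are square), "cx", "cy" (the principal point, pixels), "origin" and "attitude" of the camera in the world. Camera axes: x right, y down, z forward; pixel columns grow to the right and rows downward; lengths in m; the calibration is good to about 2 mm. A picture is of the moment at which its call begins. get_calibration takes no time and is no camera call.
- finish_job(): hands the job in, once; it reports no verdict.
Trained networks look in the newest picture that a camera, given by its name, has taken for a name from the list of things; names that differ only in an ending like _2 or _b are one class to them, and where a whole thing is asked for, a point or a joint stands for the part that bears it (a point fixed in the world has none). Each returns a list of dicts, best first, with "p" (0 to 1); they miss things now and then, are a little off and sometimes report something else, mostly with a low value. They report only what shows in the picture. A call takes as long as a camera call. They do not tell look-alikes from the thing itself.
- search_frame(camera, label): "position" ([x, y, z] in m, in world coordinates, good to about 4 mm: the middle of the surface that is visible of it).
- cut_out(camera, label): "mask" (400x640 bool, what is visible of it).
The state is a dict: "time_s": time; "joints": joint angles; "joint_velocities": joint speeds; "effort": joint torques, N m; "tcp_pos": TCP position; "ee_rot": TCP orientation; "wrist_force": force on the tool from outside, world axes, zero at the start; "moment": the same for the moment, N m; "gripper_width": opening from 0.0 (shut) to 1.0 (fully open).
Only numpy, scipy, OpenCV 4.12 (cv2) and the standard library are available. Lean on these libraries where they do the work, as an engineer would, in place of code of your own. Each camera call takes 0.05 s, during which the arm holds its last target. There are 200 camera calls.

## Working session

There is one attempt and no reset: what is moved stays moved. The work goes in short steps, Python scripts to look and compute and a tool call to move; the robot and the scene stay as the last step left them, time stands still between calls to the robot, and variables do not carry over. Pictures are saved under pics/ and viewed, about 8 in all and at most 12, crops included, and the job is handed in when it is done.

Besides the shell and the picture viewer there is one more tool, called as name([rows], argument=value, ...), one row to a line, values as JSON. arm_command: Moves the arm, as the interface text tells. Its arguments: {"type":"object","properties":{"rows":{"type":"array","items":{"type":"object","properties":{"fingers":{"type":"number"},"travel":{"type":"array","items":{"type":"number"}},"roll":{"type":"number"}}}}},"required":["rows"]}

```bash
ls; mkdir -p pics; cat > h.py <<'E'
import numpy as np, cv2
from station import sense, capture, get_calibration, finish_job, search_frame, cut_out
np.set_printoptions(precision=4,suppress=True)
def cal(n):
    c=get_calibration(n); f=200/np.tan(np.radians(c['fov_y'])/2)
    return c,f,np.array(c['origin']),np.array(c['attitude'])
def cloud(n,d):
    c,f,o,R=cal(n); v,u=np.mgrid[:400,:640]
    P=np.stack([(u-c['cx'])*d/f,(v-c['cy'])*d/f,d],-1)
    P=P@R.T+o; P[d==0]=np.nan; return P
def proj(n,p):
    c,f,o,R=cal(n); q=(np.atleast_2d(p)-o)@R
    return q[:,:2]/q[:,2:]*f+[c['cx'],c['cy']]
def save(n,img,box=None,s=1):
    if box: img=img[box[1]:box[3],box[0]:box[2]]
    img=cv2.resize(img,None,fx=s,fy=s,interpolation=cv2.INTER_CUBIC)
    cv2.imwrite('pics/'+n,img[...,::-1])
E
python3 - <<'E'
from h import *
for n in('scene','top'):
    c=get_calibration(n);print(n,c)
    im,d=capture(n);save(n+'1.png',im);np.savez('/tmp/'+n,im=im,d=d)
    for l in ('pole_grip','pole_hook','pole_tail','rack','cabinet','hatch_hinge','ring_bar','tray','tin','bowl','carabiner'):
        for r in search_frame(n,l): print(l,round(r['p'],2),np.array(r['position']),proj(n,r['position'])[0])
print(sense())
E
```

```text
pics
scene {'fov_y': 57.641891615574224, 'cx': 321.22544111925447, 'cy': 196.29936644030022, 'origin': array([0.6576, 0.7029, 0.9953]), 'attitude': array([[-0.984 ,  0.1438, -0.1052],
       [ 0.1781,  0.7755, -0.6057],
       [-0.0056, -0.6147, -0.7887]])}
pole_grip 0.88 [0.4834 0.3803 0.0652] [366.942  310.0925]
pole_grip 0.74 [0.3582 0.1507 0.0193] [385.7821 237.4928]
pole_grip 0.6 [0.4004 0.5433 0.0151] [414.4962 375.3785]
pole_hook 0.83 [0.3615 0.1553 0.0196] [385.1943 238.8537]
pole_hook 0.69 [0.4778 0.3752 0.0702] [368.7106 307.1175]
pole_tail 0.77 [0.4025 0.5462 0.0145] [414.025  376.8648]
pole_tail 0.56 [0.4771 0.3768 0.0661] [368.9752 308.2461]
pole_tail 0.56 [0.3601 0.1502 0.0202] [385.1878 237.301 ]
rack 0.91 [0.4719 0.39   0.0093] [370.0349 320.3667]
cabinet 0.98 [0.8081 0.1278 0.3579] [213.7517 182.1589]
hatch_hinge 0.65 [0.7268 0.0124 0.2964] [250.52   160.0809]
ring_bar 0.55 [0.7273 0.0085 0.2995] [250.0552 158.2403]
tray 0.88 [ 0.4601 -0.3114  0.0063] [326.1631 143.1289]
bowl 0.69 [ 0.695  -0.3971  0.0278] [263.2631 131.8079]
bowl 0.21 [0.7193 0.3602 0.0108] [277.996
[... 1427 characters left out ...]
 0.0051] [426.3782 223.0244]
bowl 0.97 [ 0.6905 -0.3822  0.0249] [445.8358 168.3335]
carabiner 0.65 [0.7166 0.3507 0.012 ] [242.7073 157.0955]
{'time_s': 1.2, 'joints': array([-54.0515,  22.0421,   0.4527,  -0.0015, -68.4115, -14.8153]), 'joint_velocities': array([ 0.0506, -0.0723,  0.0178,  0.0997, -0.1095,  0.0587]), 'effort': array([ -0.0004, -39.0474,  18.7619,   4.2245,   0.0154,  -0.    ]), 'tcp_pos': array([ 0.2253, -0.5829,  0.2335]), 'ee_rot': array([[-0.9327, -0.3605,  0.    ],
       [-0.3605,  0.9327,  0.    ],
       [-0.    ,  0.    , -1.    ]]), 'wrist_force': array([-0.2616,  0.4174,  0.2801]), 'moment': array([-0.0117,  0.0078, -0.0395]), 'gripper_width': 1.0006458816977692}
```

View pics/scene1.png

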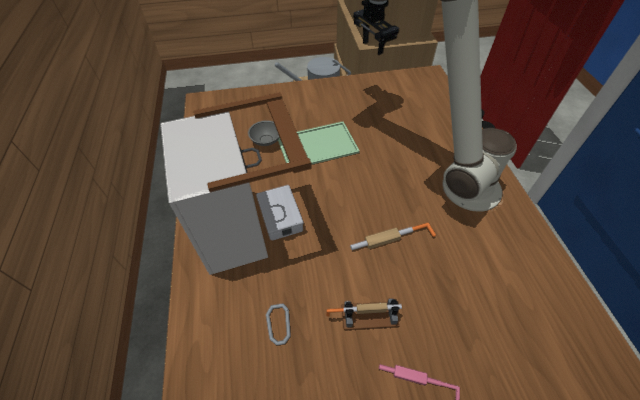

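View pics/top1.png

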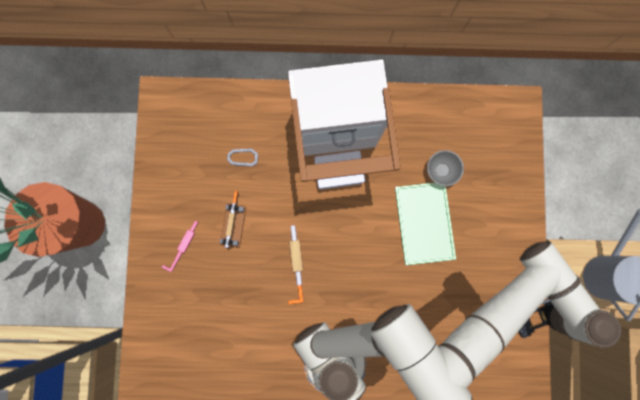

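The scene picture shows three poles. The pink one is at (415,375), which I leave. A large one lies loose on the bench at (385,237), with its hook pointing towards the robot. The small one is in the rack at (367,310), and that is the one I want. The top view agrees: pink (183,244), large (296,262), racked (231,221). Next I'll measure precisely.

```bash
python3 - <<'E'
from h import *
C={}
for n in('scene','top'):
    z=np.load('/tmp/%s.npz'%n);im,d=z['im'],z['d'];P=cloud(n,d);C[n]=P
    hsv=cv2.cvtColor(im,cv2.COLOR_RGB2HSV)
    X,Y,Z=P[...,0],P[...,1],P[...,2]
    box=(abs(X-.50)<.16)&(abs(Y-.375)<.07)
    org=box&(hsv[...,0]<15)&(hsv[...,1]>200)&(hsv[...,2]>150)&(Z>.03)
    print(n,'orange',org.sum()); print(np.c_[P[org],np.argwhere(org)[:,::-1]][::3])
    hd=box&(Z>.062)&(Z<.085)&(hsv[...,1]>50)&(hsv[...,2]>110)&~org
    q=P[hd];print('handle',hd.sum(),q.mean(0),q.min(0),q.max(0))
    r=cv2.minAreaRect(q[:,:2].astype(np.float32)*1000);print(r)
    # pieces above
    top=(Z>.345)&(Z<.385)&(X>.55)&(X<1.05)&(abs(Y)<.25)
    wh=top&(hsv[...,1]<40)
    print('cabtop',cv2.minAreaRect(P[wh][:,:2].astype(np.float32)*1000),np.median(P[wh][:,2]))
    tk=top&(hsv[...,1]>80)
    print('rails+arms',cv2.minAreaRect(P[tk][:,:2].astype(np.float32)*1000),np.median(P[tk][:,2]))
    gr=(Z<.03)&(hsv[...,0]>40)&(hsv[...,0]<90)&(hsv[...,1]>25)&(abs(X-.48)<.2)&(abs(Y+.31)<.15)&(hsv[...,2]>120)
    print('tray',cv2.minAreaRect(P[gr][:,:2].astype(np.float32)*1000),np.median(P[gr][:,2]))
    rg=(Z>.27)&(Z<.33)&(X>.6)&(X<.85)&(abs(Y)<.08)
    print('ring',rg.sum(),P[rg].min(0),P[rg].max(0)); 
    for l in('hatch_hinge','ring_bar','tin','bowl','carabiner','rack'):
        pass
a=cv2.resize(np.load('/tmp/scene.npz')['im'][285:335,315:415],None,fx=7,fy=7,interpolation=2)
b=cv2.resize(np.load('/tmp/scene.npz')['im'][120:220,150:350],None,fx=3.5,fy=3.5,interpolation=2)
cv2.imwrite('pics/crop1.png',np.vstack([a,b])[:600,:,::-1] if False else cv2.resize(np.vstack([a,b]),None,fx=.85,fy=.85)[...,::-1])
E
```

```text
scene orange 0
[]
handle 231 [0.4875 0.3732 0.0711] [0.4308 0.3591 0.062 ] [0.5857 0.3869 0.077 ]
((508.0623474121094, 369.43121337890625), (17.77593994140625, 156.05206298828125), 81.51631927490234)
cabtop ((837.9943237304688, 20.09210205078125), (179.9786376953125, 283.5988464355469), 8.559209823608398) 0.35971045824166925
rails+arms ((718.7449340820312, 0.8192138671875), (239.10971069335938, 289.8985595703125), 8.497955322265625) 0.36799779873444594
tray ((495.51318359375, -311.5606384277344), (278.8290710449219, 180.31517028808594), 7.710525035858154) 0.005036611154103698
ring 160 [ 0.6988 -0.066   0.2885] [0.7584 0.0462 0.3055]
top orange 0
[]
handle 152 [0.4825 0.3745 0.0714] [0.4214 0.3594 0.0621] [0.5822 0.3936 0.0819]
((500.9935607910156, 372.4049987792969), (20.196178436279297, 163.41444396972656), 82.1093978881836)
cabtop ((764.00537109375, 7.720062255859375), (330.6186828613281, 280.2207336425781), 8.726237297058105) 0.3595940755312139
rails+arms ((718.86376953125, 1.8383331298828125), (240.5048828125, 284.9090270996094), 8.719982147216797) 0.3687332782683962
tray ((495.82562255859375, -309.9139099121094), (284.419677734375, 181.56442260742188), 7.546673774719238) 0.009123742972539928
ring 397 [ 0.6988 -0.0799  0.2705] [0.7651 0.079  0.3298]
```

View pics/crop1.png

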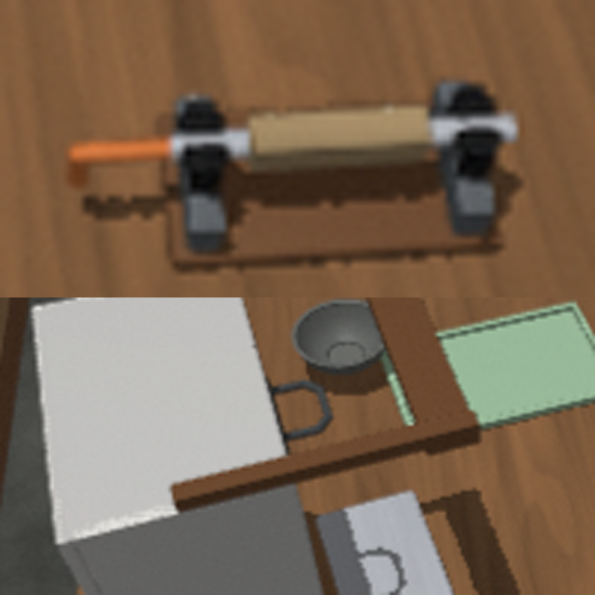

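The crop confirms it: this is the pole held in the clips, with its orange hook towards the cabinet side (crop (75,150)). The ring shows behind the rail at crop (305,410). Next I'll refine the pole and the ring.

```bash
python3 - <<'E'
from h import *
a=np.radians(-8.2);u=np.array([np.cos(a),np.sin(a)]);v=np.array([-u[1],u[0]])
for n in('scene','top'):
    z=np.load('/tmp/%s.npz'%n);im,d=z['im'],z['d'];P=cloud(n,d)
    hsv=cv2.cvtColor(im,cv2.COLOR_RGB2HSV)
    X,Y,Z=P[...,0],P[...,1],P[...,2]
    m=(abs(X-.50)<.16)&(abs(Y-.375)<.05)&(Z>.055)&(Z<.09)
    q=P[m];h=hsv[m];o=np.array([.4825,.3735])
    s=(q[:,:2]-o)@u;t=(q[:,:2]-o)@v
    for lo in np.arange(-.1,.14,.01):
        k=(s>=lo)&(s<lo+.01)
        if k.any(): print('%.2f n%d t %.4f [%.4f %.4f] z %.4f %.4f hsv'%(lo,k.sum(),np.median(t[k]),t[k].min(),t[k].max(),np.median(q[k,2]),q[k,2].max()),np.median(h[k],0))
    print('s',s.min(),s.max())
    # ring in cabinet frame
    c=np.radians(8.6);R=np.array([[np.cos(c),-np.sin(c)],[np.sin(c),np.cos(c)]])
    m=(Z>.25)&(Z<.34)&(X>.6)&(X<.85)&(abs(Y)<.1)
    L=(P[m][:,:2]-[.7057,0])@R;zz=P[m][:,2]
    k=(abs(L[:,1])<.05)&(L[:,0]<.030)
    print('ring pts');print(np.c_[L,zz][k][:45])
    k=(abs(L[:,1])<.012)&(L[:,0]<.02);print('bar',L[k].mean(0),zz[k].mean(),L[k].min(0),L[k].max(0),k.sum())
E
```

```text
-0.10 n2 t -0.0017 [-0.0033 -0.0001] z 0.0660 0.0667 hsv [ 85.   24.5 156. ]
-0.09 n20 t -0.0025 [-0.0108 0.0082] z 0.0656 0.0748 hsv [ 60.  13. 144.]
-0.08 n54 t -0.0018 [-0.0175 0.0145] z 0.0720 0.0766 hsv [107.5  12.   30. ]
-0.07 n42 t 0.0006 [-0.0149 0.0144] z 0.0705 0.0774 hsv [108.5  12.   29. ]
-0.06 n19 t 0.0003 [-0.0075 0.0078] z 0.0655 0.0738 hsv [ 18.  13. 147.]
-0.05 n31 t 0.0033 [-0.0075 0.0094] z 0.0726 0.0770 hsv [ 18.  96. 159.]
-0.04 n36 t 0.0024 [-0.0083 0.0090] z 0.0721 0.0767 hsv [ 18.  96. 158.]
-0.03 n34 t 0.0033 [-0.0090 0.0091] z 0.0723 0.0762 hsv [ 18.  97. 155.]
-0.02 n35 t 0.0046 [-0.0090 0.0101] z 0.0719 0.0762 hsv [ 18.  96. 157.]
-0.01 n33 t 0.0037 [-0.0071 0.0095] z 0.0713 0.0760 hsv [ 18.  97. 158.]
-0.00 n33 t 0.0039 [-0.0086 0.0098] z 0.0721 0.0760 hsv [ 18.  96. 155.]
0.01 n34 t 0.0039 [-0.0074 0.0109] z 0.0725 0.0762 hsv [ 18.  96. 151.]
0.02 n30 t 0.0026 [-0.0074 0.0101] z 0.0697 0.0758 hsv [ 18.   97.  149.5]
0.03 n25 t 0.0025 [-0.0084 0.0158] z 0.0661 0.0729 hsv [110.  13. 125.]
0.04 n55 t 0.0000 [-0.0138 0.0174] z 0.0727 0.0763 hsv [107.  16. 
[... 3912 characters left out ...]
 [ 0.0159 -0.0265  0.2957]
 [ 0.0153 -0.0294  0.2966]
 [ 0.0145 -0.0322  0.2982]
 [ 0.02    0.0337  0.2972]
 [ 0.0192  0.0309  0.2993]
 [ 0.0186  0.028   0.3001]
 [ 0.012  -0.0289  0.2974]
 [ 0.0099 -0.0311  0.3048]
 [ 0.0168  0.0311  0.2965]
 [ 0.015   0.0285  0.3023]
 [ 0.0083 -0.025   0.3021]
 [ 0.0092 -0.0286  0.2966]
 [ 0.0087 -0.0315  0.2972]
 [ 0.0137  0.0315  0.2968]
 [ 0.0128  0.0287  0.2988]
 [ 0.0064 -0.022   0.2987]
 [ 0.0055 -0.0247  0.3012]
 [ 0.0046 -0.0274  0.3034]
 [ 0.0112  0.0318  0.2943]
 [ 0.0094  0.0292  0.3002]
 [ 0.0092  0.0261  0.2996]
 [ 0.0081  0.0234  0.3028]
 [ 0.004  -0.0187  0.2976]]
bar [-0.0018 -0.0013] 0.29985747093534176 [-0.0059 -0.0118] [0.0019 0.0098] 21
```

```bash
cat >> h.py <<'E'
def mv(p,yaw=None,s=None):
    """travel cm and roll from the present pose to world TCP p (tool-x heading yaw deg, when upright)"""
    s=s or sense();R=np.array(s['ee_rot']);t=R.T@(np.array(p)-s['tcp_pos'])*100
    r=None
    if yaw is not None:
        r=-((yaw-np.degrees(np.arctan2(R[1,0],R[0,0]))+180)%360-180)
    print('t',s['time_s'],'travel',np.round(t,2),'roll',r)
def st():
    s=sense();R=s['ee_rot'];print(s['time_s'],s['tcp_pos'],'J',s['joints'],'F',s['wrist_force'],'g',s['gripper_width']);print(R)
E
python3 - <<'E'
from h import *
mv([.469,.376,.35],-187.3); mv([.225,-.583,.35]);mv([.6,.5,.35])
E
```

```text
t 1.2 travel [-57.3   80.66 -11.64] roll 28.432720600840042
t 1.2 travel [  0.03   0.01 -11.65] roll None
t 1.2 travel [-73.99  87.5  -11.64] roll None
```

arm_command([
  {"fingers": 100, "travel": [-57.3, 80.7, -11.6], "roll": 28.4},
  {"fingers": 100, "travel": [-57.3, 80.7, -11.6], "roll": 28.4},
  {"fingers": 100, "travel": [-57.3, 80.7, -11.6], "roll": 28.4},
  {"fingers": 100, "travel": [-57.3, 80.7, -11.6], "roll": 28.4},
  {"fingers": 100, "travel": [-57.3, 80.7, -11.6], "roll": 28.4},
  {"fingers": 100, "travel": [-57.3, 80.7, -11.6], "roll": 28.4},
  {"fingers": 100, "travel": [-57.3, 80.7, -11.6], "roll": 28.4},
  {"fingers": 100, "travel": [-57.3, 80.7, -11.6], "roll": 28.4},
  {"fingers": 100, "travel": [-57.3, 80.7, -11.6], "roll": 28.4},
  {"fingers": 100, "travel": [-57.3, 80.7, -11.6], "roll": 28.4},
])

```text
time_s: 2.2
tcp_pos: [0.3464, -0.1043, 0.2921]
ee_rot: [[-0.992, 0.127, 0.002], [0.127, 0.992, 0.0], [-0.002, 0.0, -1.0]]
wrist_force: [1.8, -0.5, -0.1]
gripper_width: 0.998
```

```bash
python3 - <<'E'
from h import *
st();mv([.469,.376,.35],-187.3)
E
```

```text
2.2 [ 0.3464 -0.1043  0.2921] J [   9.4705   -7.7722  -26.1234    0.0067  -71.5342 -106.7501] F [ 1.784  -0.4603 -0.1322] g 0.9983585215731321
[[-0.9919  0.1267  0.002 ]
 [ 0.1267  0.9919  0.0002]
 [-0.0019  0.0005 -1.    ]]
t 2.2 travel [-6.09 49.19 -5.76] roll 0.022477240646026075
```

arm_command([
  {"fingers": 100, "travel": [-6.1, 49.2, -5.8], "roll": 0},
  {"fingers": 100, "travel": [-6.1, 49.2, -5.8], "roll": 0},
  {"fingers": 100, "travel": [-6.1, 49.2, -5.8], "roll": 0},
  {"fingers": 100, "travel": [-6.1, 49.2, -5.8], "roll": 0},
  {"fingers": 100, "travel": [-6.1, 49.2, -5.8], "roll": 0},
  {"fingers": 100, "travel": [-6.1, 49.2, -5.8], "roll": 0},
  {"fingers": 100, "travel": [-6.1, 49.2, -5.8], "roll": 0},
  {"fingers": 100, "travel": [-6.1, 49.2, -5.8], "roll": 0},
  {"fingers": 100, "travel": [-6.1, 49.2, -5.8], "roll": 0},
  {"fingers": 100, "travel": [-6.1, 49.2, -5.8], "roll": 0},
])

```text
time_s: 3.2
tcp_pos: [0.4695, 0.3763, 0.3496]
ee_rot: [[-0.992, 0.126, 0.0], [0.126, 0.992, 0.0], [-0.0, 0.0, -1.0]]
wrist_force: [1.2, 0.2, 0.5]
gripper_width: 1.001
```

```bash
python3 - <<'E'
from h import *
st();mv([.469,.376,.35],-187.3);mv([1.0,.8,.4])
E
```

```text
3.2 [0.4695 0.3763 0.3496] J [  54.1221   16.6602    8.9341    0.0074  -82.2502 -151.3637] F [1.1952 0.2317 0.4959] g 1.0008967912789906
[[-0.992   0.126   0.0003]
 [ 0.126   0.992   0.0003]
 [-0.0003  0.0003 -1.    ]]
t 3.2 travel [ 0.04 -0.04 -0.04] roll 0.059376487876193096
t 3.2 travel [-47.29  48.72  -5.01] roll None
```

arm_command([
  {"fingers": 100, "travel": [-47, 49, -5], "roll": 0},
  {"fingers": 100, "travel": [-47, 49, -5], "roll": 0},
  {"fingers": 100, "travel": [-47, 49, -5], "roll": 0},
  {"fingers": 100, "travel": [-47, 49, -5], "roll": 0},
  {"fingers": 100, "travel": [-47, 49, -5], "roll": 0},
  {"fingers": 100, "travel": [-47, 49, -5], "roll": 0},
  {"fingers": 100, "travel": [-47, 49, -5], "roll": 0},
  {"fingers": 100, "travel": [-47, 49, -5], "roll": 0},
  {"fingers": 100, "travel": [-47, 49, -5], "roll": 0},
  {"fingers": 100, "travel": [-47, 49, -5], "roll": 0},
])

```text
time_s: 4.2
tcp_pos: [0.7033, 0.5644, 0.313]
ee_rot: [[-0.991, 0.126, 0.031], [0.127, 0.992, 0.023], [-0.028, 0.026, -0.999]]
wrist_force: [0.7, -0.4, 0.2]
gripper_width: 1.003
```

```bash
python3 - <<'E'
from h import *
st();mv([.469,.376,.35],-187.3)
E
```

```text
4.2 [0.7033 0.5644 0.313 ] J [  49.124    59.025    80.6571    0.5488 -109.4746 -146.2157] F [ 0.6546 -0.375   0.221 ] g 1.0025358150053905
[[-0.9915  0.1264  0.0315]
 [ 0.1271  0.9916  0.0225]
 [-0.0283  0.0264 -0.9993]]
t 4.2 travel [ 20.73 -21.54  -4.86] roll -0.005802631287224358
```

arm_command([
  {"fingers": 100, "travel": [-47, 49, -5], "roll": 0},
  {"fingers": 100, "travel": [-47, 49, -5], "roll": 0},
  {"fingers": 100, "travel": [-47, 49, -5], "roll": 0},
])

```text
time_s: 4.5
tcp_pos: [0.7251, 0.5827, 0.2765]
ee_rot: [[-0.99, 0.125, 0.06], [0.128, 0.991, 0.044], [-0.054, 0.051, -0.997]]
wrist_force: [-0.1, 0.9, -0.7]
gripper_width: 0.999
```

```bash
python3 - <<'E'
from h import *
st();mv([.469,.376,.35],-187.3)
E
```

```text
4.5 [0.7251 0.5827 0.2765] J [  48.9831   61.4993   80.6551    0.9922 -104.9705 -145.9581] F [-0.0882  0.9329 -0.6817] g 0.998696673940706
[[-0.9903  0.1249  0.0605]
 [ 0.1277  0.9908  0.0441]
 [-0.0544  0.0513 -0.9972]]
t 4.5 travel [ 22.33 -23.3   -9.78] roll -0.04665695333619624
```

arm_command([
  {"fingers": 100, "travel": [-47, 49, -60], "roll": 0},
  {"fingers": 100, "travel": [-47, 49, -60], "roll": 0},
  {"fingers": 100, "travel": [-47, 49, -60], "roll": 0},
  {"fingers": 100, "travel": [-47, 49, -60], "roll": 0},
  {"fingers": 100, "travel": [-47, 49, -60], "roll": 0},
])

```text
time_s: 5.0
tcp_pos: [0.7061, 0.5684, 0.347]
ee_rot: [[-0.988, 0.123, 0.09], [0.129, 0.989, 0.065], [-0.081, 0.076, -0.994]]
wrist_force: [-0.5, 0.1, -0.2]
gripper_width: 1.004
```

```bash
python3 - <<'E'
from h import *
st();mv([.469,.376,.35],-187.3)
E
```

```text
5.0 [0.7061 0.5684 0.347 ] J [  49.4829   57.0623   80.6532    1.5795 -107.3757 -146.1992] F [-0.5046  0.0788 -0.2399] g 1.0036848007690164
[[-0.9883  0.1231  0.0902]
 [ 0.1292  0.9895  0.0651]
 [-0.0813  0.076  -0.9938]]
t 5.0 travel [ 20.92 -21.93  -3.69] roll -0.1479354438333189
```

arm_command([
  {"fingers": 100, "travel": [20.9, -21.9, -3.7], "roll": 0},
  {"fingers": 100, "travel": [20.9, -21.9, -3.7], "roll": 0},
  {"fingers": 100, "travel": [20.9, -21.9, -3.7], "roll": 0},
])

```text
time_s: 5.3
tcp_pos: [0.6359, 0.5137, 0.3487]
ee_rot: [[-0.988, 0.123, 0.089], [0.129, 0.99, 0.064], [-0.08, 0.075, -0.994]]
wrist_force: [1.3, 1.0, 1.1]
gripper_width: 1.0
```

```bash
python3 - <<'E'
from h import *
st();mv([.469,.376,.2],-187.3)
E
```

```text
5.3 [0.6359 0.5137 0.3487] J [  50.8095   38.0848   42.5105    1.6466  -88.3417 -148.0493] F [1.3349 0.9644 1.0969] g 0.9996289196939537
[[-0.9883  0.1234  0.0892]
 [ 0.1293  0.9895  0.064 ]
 [-0.0804  0.0748 -0.994 ]]
t 5.3 travel [ 15.91 -16.8   12.41] roll -0.1528085031363844
```

```bash
python3 - <<'E'
from h import *
mv([.4696,.3765,.14],-187.3);mv([.4696,.3765,.052],-187.3)
E
```

```text
t 5.3 travel [ 16.34 -17.19  18.38] roll -0.1528085031363844
t 5.3 travel [ 17.04 -17.84  27.13] roll -0.1528085031363844
```

arm_command([
  {"fingers": 100, "travel": [16.3, -17.2, 18.4], "roll": 0},
  {"fingers": 100, "travel": [16.3, -17.2, 18.4], "roll": 0},
  {"fingers": 100, "travel": [16.3, -17.2, 18.4], "roll": 0},
  {"fingers": 100, "travel": [16.3, -17.2, 18.4], "roll": 0},
  {"fingers": 100, "travel": [16.3, -17.2, 18.4], "roll": 0},
  {"fingers": 100, "travel": [16.3, -17.2, 18.4], "roll": 0},
  {"fingers": 100, "travel": [16.3, -17.2, 18.4], "roll": 0},
  {"fingers": 100, "travel": [17.0, -17.8, 25.1], "roll": 0},
  {"fingers": 100, "travel": [17.0, -17.8, 27.1], "roll": 0},
  {"fingers": 100, "travel": [17.0, -17.8, 27.1], "roll": 0},
])

```text
time_s: 6.3
tcp_pos: [0.4685, 0.3746, 0.0494]
ee_rot: [[-0.989, 0.125, 0.083], [0.13, 0.99, 0.056], [-0.075, 0.066, -0.995]]
wrist_force: [-0.1, -0.4, 0.1]
gripper_width: 0.997
```

```bash
python3 - <<'E'
from h import *
st();mv([.4696,.3765,.052],-187.3)
im,d=capture('scene');save('grasp.png',im,(290,240,430,350),5)
E
```

```text
6.3 [0.4685 0.3746 0.0494] J [  55.1146   28.2089  -21.4476    3.5609  -35.0358 -155.2562] F [-0.1359 -0.4214  0.1054] g 0.997139914007504
[[-0.9888  0.1247  0.0826]
 [ 0.1295  0.99    0.0562]
 [-0.0748  0.0663 -0.995 ]]
t 6.3 travel [-0.11  0.22 -0.24] roll -0.1630748871110086
```

View pics/grasp.png

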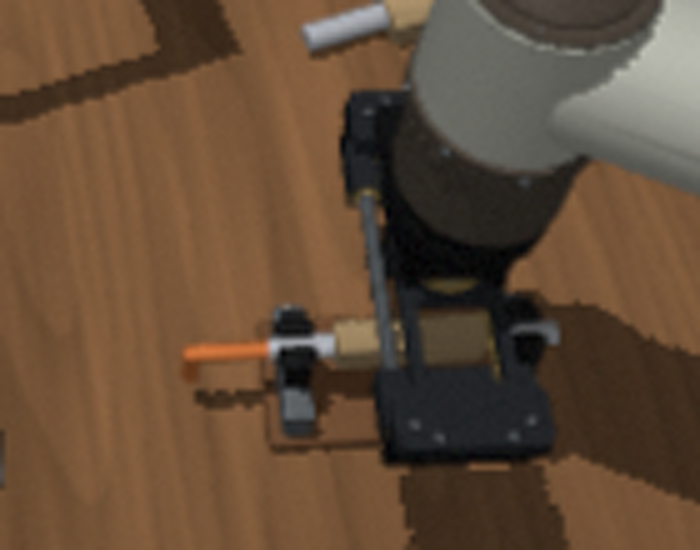

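The crop shows the open hand straddling the pole's pale handle, with the handle centre near crop (440,340), between the two clips. The hook at (190,360) is clear. I'll close and then pull up.

arm_command([
  {"fingers": 0, "travel": [-0.1, 0.2, -0.2], "roll": 0},
  {"fingers": 0, "travel": [-0.1, 0.2, -0.2], "roll": 0},
  {"fingers": 0, "travel": [-0.1, 0.2, -0.2], "roll": 0},
  {"fingers": 0, "travel": [-0.1, 0.2, -0.2], "roll": 0},
  {"fingers": 0, "travel": [-0.1, 0.2, -0.2], "roll": 0},
  {"fingers": 0, "travel": [-0.1, 0.2, -0.2], "roll": 0},
])

```text
time_s: 6.95
tcp_pos: [0.4712, 0.3783, 0.0554]
ee_rot: [[-0.988, 0.123, 0.088], [0.129, 0.99, 0.063], [-0.08, 0.074, -0.994]]
wrist_force: [-1.1, 0.8, -0.1]
gripper_width: 0.538
```

```bash
python3 - <<'E'
from h import *
st();s=sense();p=s['tcp_pos'];mv(p+[0,0,.03]);mv(p+[0,0,.15])
E
```

```text
6.95 [0.4712 0.3783 0.0554] J [  55.1236   27.888   -20.906     3.6048  -35.401  -155.2298] F [-1.1028  0.7968 -0.1058] g 0.5383456611786706
[[-0.9884  0.1234  0.0882]
 [ 0.1291  0.9896  0.0629]
 [-0.0795  0.0735 -0.9941]]
t 6.95 travel [-0.24  0.22 -2.98] roll None
t 6.95 travel [ -1.19   1.1  -14.91] roll None
```

arm_command([
  {"fingers": 0, "travel": [0.1, -0.2, 0.3], "roll": 0},
  {"fingers": 0, "travel": [0.1, -0.2, 0.3], "roll": 0},
  {"fingers": 0, "travel": [0.1, -0.2, 0.3], "roll": 0},
  {"fingers": 0, "travel": [0.1, -0.2, 0.3], "roll": 0},
  {"fingers": 0, "travel": [0.1, -0.2, 0.3], "roll": 0},
  {"fingers": 0, "travel": [0.1, -0.2, 0.3], "roll": 0},
  {"fingers": 0, "travel": [0.1, -0.2, 0.3], "roll": 0},
])

```text
time_s: 7.65
tcp_pos: [0.4701, 0.3766, 0.0518]
ee_rot: [[-0.988, 0.123, 0.088], [0.129, 0.99, 0.062], [-0.079, 0.073, -0.994]]
wrist_force: [0.1, -0.2, -0.7]
gripper_width: 0.203
```

```bash
python3 - <<'E'
from h import *
st();s=sense();p=s['tcp_pos'];mv(p+[0,0,.03]);mv(p+[0,0,.15])
E
```

```text
7.65 [0.4701 0.3766 0.0518] J [  55.1084   28.0437  -21.3488    3.648   -34.8409 -155.272 ] F [ 0.0731 -0.1969 -0.7492] g 0.20281725350958876
[[-0.9885  0.1234  0.0878]
 [ 0.1291  0.9897  0.0623]
 [-0.0792  0.073  -0.9942]]
t 7.65 travel [-0.24  0.22 -2.98] roll None
t 7.65 travel [ -1.19   1.09 -14.91] roll None
```

arm_command([
  {"fingers": 0, "travel": [0, 0, 0], "roll": 0},
  {"fingers": 0, "travel": [0, 0, 0], "roll": 0},
  {"fingers": 0, "travel": [-0.1, 0.1, -1.0], "roll": 0},
  {"fingers": 0, "travel": [-0.2, 0.2, -2.0], "roll": 0},
  {"fingers": 0, "travel": [-0.3, 0.3, -4.0], "roll": 0},
  {"fingers": 0, "travel": [-0.6, 0.5, -7.5], "roll": 0},
  {"fingers": 0, "travel": [-1.2, 1.1, -15], "roll": 0},
  {"fingers": 0, "travel": [-1.2, 1.1, -15], "roll": 0},
  {"fingers": 0, "travel": [-1.2, 1.1, -15], "roll": 0},
])

```text
time_s: 8.55
tcp_pos: [0.4726, 0.379, 0.2108]
ee_rot: [[-0.988, 0.121, 0.098], [0.129, 0.989, 0.073], [-0.088, 0.085, -0.993]]
wrist_force: [0.4, 0.7, -2.1]
gripper_width: 0.202
```

```bash
python3 - <<'E'
from h import *
st()
a=capture('scene')[0];b=capture('top')[0]
save('lift.png',np.hstack([cv2.resize(a[210:350,290:470],None,fx=2,fy=2),cv2.resize(b[160:300,170:350],None,fx=2,fy=2)]))
mv([.85,.10,.55],-171.4)
E
```

```text
8.55 [0.4726 0.379  0.2108] J [  55.1189   17.7894  -10.6647    2.6836  -54.9185 -153.7506] F [ 0.4202  0.7252 -2.0519] g 0.20191814364596464
[[-0.9878  0.1215  0.0977]
 [ 0.1288  0.989   0.0731]
 [-0.0877  0.0848 -0.9925]]
t 8.65 travel [-43.9  -20.07 -32.71] roll -16.05841732997601
```

View pics/lift.png

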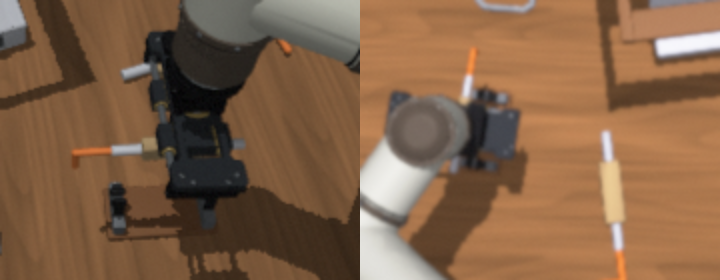

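The pole is free and gripped, level, with its hook ahead (left frame (75,155), right frame (475,55)) and the rack empty. Next I go up over the cabinet, where I can lean the hand by pushing against the reach limit.

arm_command([
  {"fingers": 0, "travel": [-2.1, 2.0, -23.8], "roll": 0},
  {"fingers": 0, "travel": [-2.1, 2.0, -23.8], "roll": 0},
  {"fingers": 0, "travel": [-2.1, 2.0, -23.8], "roll": 0},
  {"fingers": 0, "travel": [-2.1, 2.0, -23.8], "roll": 0},
  {"fingers": 0, "travel": [-2.1, 2.0, -23.8], "roll": 0},
  {"fingers": 0, "travel": [-43.9, -20.1, -32.7], "roll": -16},
  {"fingers": 0, "travel": [-43.9, -20.1, -32.7], "roll": -16},
  {"fingers": 0, "travel": [-43.9, -20.1, -32.7], "roll": -16},
  {"fingers": 0, "travel": [-43.9, -20.1, -32.7], "roll": -16},
  {"fingers": 0, "travel": [-43.9, -20.1, -32.7], "roll": -16},
])

```text
time_s: 9.65
tcp_pos: [0.666, 0.2361, 0.495]
ee_rot: [[-0.984, -0.154, 0.085], [-0.149, 0.987, 0.061], [-0.094, 0.047, -0.994]]
wrist_force: [0.2, 0.4, -0.0]
gripper_width: 0.202
```

```bash
python3 - <<'E'
from h import *
st();mv([.85,.05,.55],-171.4);mv([1.5,.15,.7])
E
```

```text
9.65 [0.666  0.2361 0.495 ] J [  32.4463   26.7911   44.0159   -0.3415 -101.2132 -113.7729] F [ 0.1799  0.4487 -0.0311] g 0.20156089072183192
[[-0.9843 -0.1543  0.0852]
 [-0.1494  0.9869  0.0611]
 [-0.0936  0.0474 -0.9945]]
t 9.65 travel [-15.84 -20.95  -5.04] roll 0.029368864427709696
t 9.65 travel [-82.72 -20.39 -13.8 ] roll None
```

arm_command([
  {"fingers": 0, "travel": [-15.8, -21, -5], "roll": 0},
  {"fingers": 0, "travel": [-15.8, -21, -5], "roll": 0},
  {"fingers": 0, "travel": [-15.8, -21, -5], "roll": 0},
  {"fingers": 0, "travel": [-15.8, -21, -5], "roll": 0},
  {"fingers": 0, "travel": [-15.8, -21, -5], "roll": 0},
  {"fingers": 0, "travel": [-15.8, -21, -5], "roll": 0},
  {"fingers": 0, "travel": [-15.8, -21, -5], "roll": 0},
])

```text
time_s: 10.35
tcp_pos: [0.7979, 0.0486, 0.5075]
ee_rot: [[-0.981, -0.151, 0.119], [-0.144, 0.988, 0.062], [-0.127, 0.043, -0.991]]
wrist_force: [0.1, 0.9, 0.1]
gripper_width: 0.205
```

arm_command([
  {"fingers": 0, "travel": [-60, -6, -20], "roll": 0},
  {"fingers": 0, "travel": [-60, -6, -20], "roll": 0},
])

```text
time_s: 10.55
tcp_pos: [0.8182, 0.0517, 0.4986]
ee_rot: [[-0.975, -0.154, 0.158], [-0.145, 0.987, 0.064], [-0.166, 0.04, -0.985]]
wrist_force: [-0.0, -0.3, -1.2]
gripper_width: 0.204
```

arm_command([
  {"fingers": 0, "travel": [-60, -6, -20], "roll": 0},
])

```text
time_s: 10.65
tcp_pos: [0.831, 0.0525, 0.4935]
ee_rot: [[-0.971, -0.154, 0.184], [-0.145, 0.987, 0.064], [-0.191, 0.036, -0.981]]
wrist_force: [-0.2, -0.0, -1.3]
gripper_width: 0.204
```

arm_command([
  {"fingers": 0, "travel": [-60, -6, -20], "roll": 0},
])

```text
time_s: 10.75
tcp_pos: [0.8426, 0.0527, 0.4921]
ee_rot: [[-0.965, -0.153, 0.214], [-0.143, 0.988, 0.064], [-0.221, 0.032, -0.975]]
wrist_force: [-0.0, 0.3, -0.9]
gripper_width: 0.201
```

arm_command([
  {"fingers": 0, "travel": [-60, -6, -20], "roll": 0},
])

```text
time_s: 10.85
tcp_pos: [0.8532, 0.0526, 0.4921]
ee_rot: [[-0.958, -0.153, 0.244], [-0.141, 0.988, 0.064], [-0.251, 0.027, -0.968]]
wrist_force: [0.5, -0.1, -1.3]
gripper_width: 0.204
```

```bash
python3 - <<'E'
from h import *
st()
E
```

```text
10.85 [0.8532 0.0526 0.4921] J [  14.2537   47.0611   80.5867   -0.1507 -108.9289  -95.7429] F [ 0.4617 -0.0952 -1.3029] g 0.20372170926359048
[[-0.9578 -0.1525  0.2436]
 [-0.1409  0.9879  0.0645]
 [-0.2505  0.0274 -0.9677]]
```

arm_command([
  {"fingers": 0, "travel": [-60, -6, -3], "roll": 0},
])

```text
time_s: 10.95
tcp_pos: [0.8695, 0.053, 0.4861]
ee_rot: [[-0.949, -0.151, 0.276], [-0.139, 0.988, 0.064], [-0.282, 0.023, -0.959]]
wrist_force: [-0.8, -0.5, -0.7]
gripper_width: 0.206
```

arm_command([
  {"fingers": 0, "travel": [-60, -6, -3], "roll": 0},
])

```text
time_s: 11.05
tcp_pos: [0.8863, 0.0541, 0.4766]
ee_rot: [[-0.941, -0.15, 0.302], [-0.137, 0.988, 0.065], [-0.308, 0.02, -0.951]]
wrist_force: [-1.1, -0.4, -1.4]
gripper_width: 0.207
```

arm_command([
  {"fingers": 0, "travel": [-60, -6, -2], "roll": 0},
])

```text
time_s: 11.15
tcp_pos: [0.9019, 0.0548, 0.4694]
ee_rot: [[-0.932, -0.149, 0.33], [-0.135, 0.989, 0.065], [-0.336, 0.016, -0.942]]
wrist_force: [-0.5, 0.3, -1.8]
gripper_width: 0.204
```

arm_command([
  {"fingers": 0, "travel": [-60, -6, 0], "roll": 0},
])

```text
time_s: 11.25
tcp_pos: [0.9172, 0.0555, 0.4634]
ee_rot: [[-0.922, -0.147, 0.359], [-0.133, 0.989, 0.064], [-0.364, 0.012, -0.931]]
wrist_force: [-0.3, -0.4, -1.1]
gripper_width: 0.203
```

arm_command([
  {"fingers": 0, "travel": [-60, -6, 0], "roll": 0},
])

```text
time_s: 11.35
tcp_pos: [0.9316, 0.056, 0.4585]
ee_rot: [[-0.91, -0.146, 0.387], [-0.131, 0.989, 0.064], [-0.393, 0.008, -0.92]]
wrist_force: [-1.1, 0.3, -1.6]
gripper_width: 0.203
```

arm_command([
  {"fingers": 0, "travel": [-60, -6, 2], "roll": 0},
])

```text
time_s: 11.45
tcp_pos: [0.9457, 0.0565, 0.4546]
ee_rot: [[-0.898, -0.144, 0.417], [-0.129, 0.99, 0.064], [-0.421, 0.003, -0.907]]
wrist_force: [0.4, -0.4, -0.2]
gripper_width: 0.198
```

```bash
python3 - <<'E'
from h import *
st()
E
```

```text
11.45 [0.9457 0.0565 0.4546] J [ 13.8018  51.5045  80.5919   2.1467 -94.2471 -94.928 ] F [ 0.3998 -0.4085 -0.2021] g 0.19816828271901046
[[-0.8976 -0.1441  0.4165]
 [-0.1293  0.9896  0.0639]
 [-0.4214  0.0035 -0.9069]]
```

arm_command([
  {"fingers": 0, "travel": [-60, 4, -6], "roll": 0},
])

```text
time_s: 11.55
tcp_pos: [0.9551, 0.0633, 0.4554]
ee_rot: [[-0.885, -0.141, 0.443], [-0.126, 0.99, 0.063], [-0.447, -0.0, -0.894]]
wrist_force: [-0.5, 0.4, -1.0]
gripper_width: 0.205
```

arm_command([
  {"fingers": 0, "travel": [-60, 4, -6], "roll": 0},
])

```text
time_s: 11.65
tcp_pos: [0.9631, 0.0717, 0.461]
ee_rot: [[-0.87, -0.14, 0.473], [-0.125, 0.99, 0.063], [-0.477, -0.004, -0.879]]
wrist_force: [-0.9, 0.4, -1.4]
gripper_width: 0.202
```

arm_command([
  {"fingers": 0, "travel": [-60, 4, -6], "roll": 0},
])

```text
time_s: 11.75
tcp_pos: [0.9703, 0.0792, 0.4672]
ee_rot: [[-0.854, -0.139, 0.502], [-0.123, 0.99, 0.064], [-0.506, -0.007, -0.863]]
wrist_force: [-0.7, -0.3, -1.6]
gripper_width: 0.204
```

arm_command([
  {"fingers": 0, "travel": [-60, 4, -6], "roll": 0},
])

```text
time_s: 11.85
tcp_pos: [0.9768, 0.0861, 0.4743]
ee_rot: [[-0.837, -0.137, 0.53], [-0.121, 0.991, 0.065], [-0.533, -0.01, -0.846]]
wrist_force: [0.2, -0.9, -0.6]
gripper_width: 0.206
```

arm_command([
  {"fingers": 0, "travel": [-60, 4, -6], "roll": 0},
])

```text
time_s: 11.95
tcp_pos: [0.9826, 0.0923, 0.4825]
ee_rot: [[-0.819, -0.135, 0.557], [-0.119, 0.991, 0.065], [-0.561, -0.013, -0.828]]
wrist_force: [0.4, -0.0, -1.4]
gripper_width: 0.204
```

arm_command([
  {"fingers": 0, "travel": [-60, 4, -6], "roll": 0},
])

```text
time_s: 12.05
tcp_pos: [0.9877, 0.0979, 0.4919]
ee_rot: [[-0.801, -0.132, 0.584], [-0.116, 0.991, 0.065], [-0.588, -0.016, -0.809]]
wrist_force: [-0.1, 0.2, -1.0]
gripper_width: 0.207
```

arm_command([
  {"fingers": 0, "travel": [-60, 4, -6], "roll": 0},
])

```text
time_s: 12.15
tcp_pos: [0.9919, 0.1031, 0.5024]
ee_rot: [[-0.781, -0.13, 0.61], [-0.114, 0.991, 0.065], [-0.614, -0.018, -0.789]]
wrist_force: [0.3, -0.9, -1.0]
gripper_width: 0.207
```

```bash
python3 - <<'E'
from h import *
st()
E
```

```text
12.15 [0.9919 0.1031 0.5024] J [ 17.1117  51.3773  80.5956   6.8031 -81.9131 -97.9706] F [ 0.3222 -0.929  -0.9907] g 0.20691854248925043
[[-0.7813 -0.1298  0.6105]
 [-0.1137  0.9914  0.0652]
 [-0.6137 -0.0185 -0.7893]]
```

arm_command([
  {"fingers": 0, "travel": [-60, 6, -6], "roll": 0},
])

```text
time_s: 12.25
tcp_pos: [0.995, 0.1095, 0.5138]
ee_rot: [[-0.761, -0.127, 0.636], [-0.111, 0.992, 0.065], [-0.639, -0.021, -0.769]]
wrist_force: [0.5, -0.1, -1.0]
gripper_width: 0.205
```

arm_command([
  {"fingers": 0, "travel": [-60, 6, -6], "roll": -1},
])

```text
time_s: 12.35
tcp_pos: [0.9972, 0.1162, 0.5261]
ee_rot: [[-0.738, -0.139, 0.66], [-0.127, 0.99, 0.066], [-0.662, -0.035, -0.748]]
wrist_force: [-0.9, 0.3, -0.5]
gripper_width: 0.208
```

```bash
python3 - <<'E'
from h import *
st();s=sense();R=np.array(s['ee_rot']);p=np.array(s['tcp_pos'])
for n in('scene','top'):
    im,d=capture(n);P=cloud(n,d);hsv=cv2.cvtColor(im,cv2.COLOR_RGB2HSV)
    L=(P-p)@R
    m=(abs(L[...,1])<.03)&(abs(L[...,0])<.2)&(L[...,2]>-.06)&(L[...,2]<.06)&(P[...,2]>.39)
    for nm,k in(('orange',m&(hsv[...,0]<16)&(hsv[...,1]>130)),('rest',m&(L[...,0]>.05)),('front',m&(L[...,0]<-.03)&(L[...,0]>-.09))):
        q=L[k]
        if len(q): print(n,nm,len(q),'mean',q.mean(0),'min',q.min(0),'max',q.max(0))
        if len(q): 
            for lo in np.arange(-.13,.1,.02):
                kk=(q[:,0]>=lo)&(q[:,0]<lo+.02)
                if kk.sum()>2: print('  %.2f'%lo,kk.sum(),np.median(q[kk],0),q[kk][:,2].min(),q[kk][:,2].max())
    c=proj(n,p)[0].astype(int);x0=max(c[0]-70,0);y0=max(c[1]-60,0)
    save('tilt_%s.png'%n,im,(x0,y0,x0+140,y0+120),3); print(n,c,x0,y0)
a=cv2.imread('pics/tilt_scene.png');b=cv2.imread('pics/tilt_top.png');h=min(a.shape[0],b.shape[0])
cv2.imwrite('pics/tilt.png',np.hstack([a[:h,:380],b[:h,:400]]))
E
```

```text
12.35 [0.9972 0.1162 0.5261] J [ 18.1472  50.8116  80.6002   8.3419 -79.015  -97.9273] F [-0.9447  0.2664 -0.5431] g 0.20771613272747225
[[-0.7382 -0.1392  0.66  ]
 [-0.1272  0.9897  0.0665]
 [-0.6625 -0.0349 -0.7483]]
scene orange 263 mean [-0.1033  0.0034  0.0044] min [-0.1198 -0.0032 -0.0079] max [-0.076   0.0069  0.0325]
  -0.13 123 [-0.1143  0.0039  0.0101] -0.006259932728351063 0.03250952800815872
  -0.11 84 [-0.1007  0.0036 -0.0024] -0.006318666024034018 0.03000197117620755
  -0.09 56 [-0.083   0.0037 -0.0043] -0.007897330310547014 0.0021855780692712607
scene rest 31 mean [ 0.0719  0.0034 -0.0166] min [ 0.0674 -0.0049 -0.0216] max [ 0.0769  0.0069 -0.0088]
  0.05 10 [ 0.0689  0.0043 -0.0176] -0.01980127588590803 -0.010648747631930305
  0.07 21 [ 0.0732  0.0038 -0.0168] -0.021610435838786576 -0.008799923503490544
scene front 344 mean [-0.0543  0.0043 -0.0074] min [-0.09   -0.0092 -0.0201] max [-0.03    0.0113  0.0068]
  -0.09 83 [-0.0795  0.004  -0.0048] -0.008983774980209393 0.0021855780692712607
  -0.07 97 [-0.0603  0.0045 -0.0065] -0.01230102316849969 0.003064993639487739
  -0.05 164 [-0.0375  0.0067 -0.0099] -0.020117216296754673 0.006789579872786757
scene [ 91 134] 21 74
top front 11 mean [-0.0316  0.0034 -0.0201] min [-0.0333 -0.0055 -0.0243] max [-0.03    0.0096 -0.0164]
  -0.05 11 [-0.0316  0.0044 -0.0205] -0.02433533060676929 -0.016382132260244042
top [306  11] 236 0
```

View pics/tilt.png

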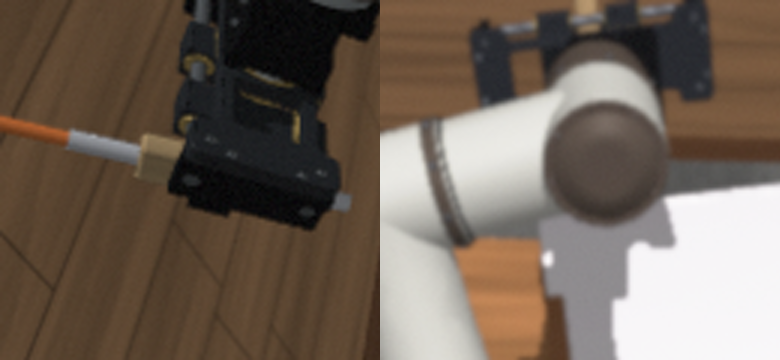

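The pole is leaned up about 37° and still firm in the grip. The left frame shows the pole running up-left to the orange hook, and the right frame shows the hand over the cabinet. In the tool frame the hook bend is at about (-114.5, 0, -1.5) mm. Next I compute waypoints.

```bash
cat >> h.py <<'E'
CAB=np.array([.7052,-.0010,0]);CY=np.radians(8.6)
RC=np.array([[np.cos(CY),-np.sin(CY),0],[np.sin(CY),np.cos(CY),0],[0,0,1]])
BT=np.array([-.1145,0,-.0015])   # hook bend in the tool frame
def c2w(x,z,y=0): return CAB+RC@np.array([x,y,z])/1000
def bend():
    s=sense();b=s['tcp_pos']+s['ee_rot']@BT; return RC.T@(b-CAB)*1000
def hook(x,z,y=0,dz=0):
    s=sense();R=np.array(s['ee_rot']);t=c2w(x,z,y)-R@BT
    print('B',(x,y,z),'tcp',t,'travel',np.round(R.T@(t-s['tcp_pos'])*100,2))
E
python3 - <<'E'
from h import *
print(bend());hook(-130,600);hook(-130,322);hook(-52,322)
E
```

```text
[390.2585  74.7923 604.9369]
B (-130, 0, 600) tcp [ 0.4932 -0.0349  0.5229] travel [ 39.36  -7.96 -33.92]
B (-130, 0, 322) tcp [ 0.4932 -0.0349  0.2449] travel [ 57.81  -7.   -13.14]
B (-52, 0, 322) tcp [ 0.5704 -0.0233  0.2449] travel [51.97 -6.92 -7.97]
```

arm_command([
  {"fingers": 0, "travel": [39.4, -8, -33.9], "roll": 0},
  {"fingers": 0, "travel": [39.4, -8, -33.9], "roll": 0},
  {"fingers": 0, "travel": [39.4, -8, -33.9], "roll": 0},
  {"fingers": 0, "travel": [39.4, -8, -33.9], "roll": 0},
  {"fingers": 0, "travel": [39.4, -8, -33.9], "roll": 0},
  {"fingers": 0, "travel": [39.4, -8, -33.9], "roll": 0},
  {"fingers": 0, "travel": [39.4, -8, -33.9], "roll": 0},
  {"fingers": 0, "travel": [39.4, -8, -33.9], "roll": 0},
  {"fingers": 0, "travel": [39.4, -8, -33.9], "roll": 0},
  {"fingers": 0, "travel": [39.4, -8, -33.9], "roll": 0},
])

```text
time_s: 13.45
tcp_pos: [0.5732, -0.0123, 0.5236]
ee_rot: [[-0.74, -0.138, 0.659], [-0.126, 0.99, 0.066], [-0.661, -0.034, -0.75]]
wrist_force: [-0.5, 0.3, -0.2]
gripper_width: 0.203
```

```bash
python3 - <<'E'
from h import *
st();print(bend());hook(-130,550);hook(-130,322)
E
```

```text
13.45 [ 0.5732 -0.0123  0.5236] J [  19.4803   -7.7412   -8.92     12.0598  -48.8315 -105.4513] F [-0.456  0.328 -0.165] g 0.20260605551880445
[[-0.7397 -0.1381  0.6586]
 [-0.1259  0.9898  0.0661]
 [-0.6611 -0.034  -0.7495]]
[-47.3011  10.2091 600.4088]
B (-130, 0, 550) tcp [ 0.493  -0.0348  0.4732] travel [ 9.55 -0.94 -1.66]
B (-130, 0, 322) tcp [ 0.493  -0.0348  0.2452] travel [24.62 -0.17 15.43]
```

arm_command([
  {"fingers": 0, "travel": [9.5, -0.9, -1.7], "roll": 0},
  {"fingers": 0, "travel": [9.5, -0.9, -1.7], "roll": 0},
  {"fingers": 0, "travel": [14, -0.8, 4], "roll": 0},
  {"fingers": 0, "travel": [18, -0.6, 8.5], "roll": 0},
  {"fingers": 0, "travel": [24.6, -0.2, 15.4], "roll": 0},
  {"fingers": 0, "travel": [24.6, -0.2, 15.4], "roll": 0},
  {"fingers": 0, "travel": [24.6, -0.2, 15.4], "roll": 0},
  {"fingers": 0, "travel": [24.6, -0.2, 15.4], "roll": 0},
])

```text
time_s: 14.25
tcp_pos: [0.4926, -0.0435, 0.2623]
ee_rot: [[-0.762, -0.149, 0.631], [-0.127, 0.989, 0.08], [-0.635, -0.02, -0.772]]
wrist_force: [1.7, 0.4, 0.6]
gripper_width: 0.206
```

```bash
python3 - <<'E'
from h import *
st();print(bend());hook(-130,322);hook(-52,322);hook(-35,340);hook(-14,340)
E
```

```text
14.25 [ 0.4926 -0.0435  0.2623] J [  14.1702   -8.3386  -51.0099   28.8983   -9.1984 -122.2263] F [1.7343 0.4284 0.6468] g 0.205927744297894
[[-0.7617 -0.1486  0.6307]
 [-0.127   0.9887  0.0796]
 [-0.6354 -0.0195 -0.772 ]]
[-129.1068   -8.8274  336.2331]
B (-130, 0, 322) tcp [ 0.4904 -0.0349  0.2481] travel [0.96 0.91 1.03]
B (-52, 0, 322) tcp [ 0.5675 -0.0232  0.2481] travel [-5.06  0.92  5.98]
B (-35, 0, 340) tcp [ 0.5843 -0.0207  0.2661] travel [-7.52  0.88  5.68]
B (-14, 0, 340) tcp [ 0.6051 -0.0175  0.2661] travel [-9.14  0.89  7.01]
```

```bash
cat > kin.py <<'E'
import numpy as np
from scipy.spatial.transform import Rotation as Ro
from scipy.optimize import least_squares
D=[([-54.0515,22.0421,.4527,0,-68.4115],[.2253,-.5829,.2335],[0,0,-1]),
([9.4705,-7.7722,-26.1234,.0067,-71.5342],[.3464,-.1043,.2921],[.002,0,-1]),
([54.1221,16.6602,8.9341,.0074,-82.2502],[.4695,.3763,.3496],[0,0,-1]),
([49.124,59.025,80.6571,.5488,-109.4746],[.7033,.5644,.313],[.0315,.0225,-.9993]),
([50.8095,38.0848,42.5105,1.6466,-88.3417],[.6359,.5137,.3487],[.0892,.064,-.994]),
([14.2537,47.0611,80.5867,-.1507,-108.9289],[.8532,.0526,.4921],[.2436,.0645,-.9677]),
([13.8018,51.5045,80.5919,2.1467,-94.2471],[.9457,.0565,.4546],[.4165,.0639,-.9069]),
([18.1472,50.8116,80.6002,8.3419,-79.015],[.9972,.1162,.5261],[.66,.0665,-.7483]),
([19.4803,-7.7412,-8.92,12.0598,-48.8315],[.5732,-.0123,.5236],[.6586,.0661,-.7495]),
([14.1702,-8.3386,-51.0099,28.8983,-9.1984],[.4926,-.0435,.2623],[.6307,.0796,-.772]),
([55.1146,28.2089,-21.4476,3.5609,-35.0358],[.4685,.3746,.0494],[.0826,.0562,-.995])]
def fk(P,q,s4=1):
    a,b,h,L1,fx,fz,lt=P;q=np.radians(q)
    R1=Ro.from_euler('z',q[0]);R=R1*Ro.from_euler('y',q[1]);p=R1.apply([a,b,h])+R.apply([0,0,L1])
    R=R*Ro.from_euler('y',-q[2]);p=p+R.apply([fx,0,fz])
    R=R*Ro.from_euler('x',s4*q[3])*Ro.from_euler('y',-q[4]);z=R.apply([1,0,0])
    return p+lt*z,z
def fit():
    best=None
    for s4 in(1,-1):
        f=lambda P:np.concatenate([np.r_[fk(P,q,s4)[0]-p,.2*(fk(P,q,s4)[1]-z)] for q,p,z in D])
        r=least_squares(f,[0,-.16,.35,.4,.35,0,.2])
        if best is None or r.cost<best[0]: best=(r.cost,r.x,s4,np.abs(r.fun).max())
    return best
LO=np.radians([-179,-69,-61,-181,-171,]);HI=np.radians([179,118,80.6,117,-9.3])
def ik(P,s4,p,z,q0):
    f=lambda q:np.r_[fk(P,np.degrees(q),s4)[0]-p,.3*(fk(P,np.degrees(q),s4)[1]-z)]
    r=least_squares(f,np.clip(np.radians(q0),LO+.01,HI-.01),bounds=(LO,HI));return np.degrees(r.x),np.abs(r.fun).max()
E
python3 - <<'E'
from kin import *;from h import c2w,RC
c,P,s4,m=fit();print(c,P,s4,m)
for ph in(10,20,25,30,35,40):
  for th in(0,20,40,60):
    t=np.radians(th);ring=np.array([50-50*np.cos(t)-132*np.sin(t),165-50*np.sin(t)+132*np.cos(t)])
    pp=np.radians(ph-4.5);d=np.array([np.cos(pp),np.sin(pp)]);l=np.array([d[1],-d[0]])
    B=ring+9*d-12*l
    h=np.radians(ph);dt=np.array([np.cos(h),np.sin(h)]);lt=np.array([dt[1],-dt[0]])
    T=B-114.5*dt+1.5*lt
    z=RC@np.array([np.sin(h),0,-np.cos(h)])
    q,e=ik(P,s4,c2w(*T),z,[14,0,-40,20,-30]);print(ph,th,T.round(),q.round(1),'%.4f'%e)
E
```

```text
0.0019318087968788892 [ 0.008  -0.1558  0.1882  0.5643  0.4061  0.0215  0.3334] -1 0.03262630544821876
10 0 [-105.  288.] [ 13.9  12.9  -7.5   1.1 -59.7] 0.0000
10 20 [-147.  263.] [ 14.4   9.6 -15.5   1.2 -55. ] 0.0000
10 40 [-178.  225.] [ 14.8   8.3 -23.1   1.4 -48.7] 0.0000
10 60 [-194.  179.] [ 15.1   9.4 -29.3   1.7 -41.3] 0.0000
20 0 [-102.  270.] [ 14.6   8.9 -17.7   2.9 -43.6] 0.0000
20 20 [-144.  245.] [ 15.1   5.8 -25.2   3.5 -39.1] 0.0000
20 40 [-175.  207.] [ 15.7   4.9 -32.5   4.5 -32.8] 0.0000
20 60 [-191.  161.] [ 16.    6.8 -38.6   6.  -24.9] 0.0000
25 0 [-99. 262.] [ 14.9   7.4 -22.6   4.6 -35.3] 0.0000
25 20 [-141.  237.] [ 15.5   4.5 -29.9   5.7 -30.8] 0.0000
25 40 [-172.  199.] [ 16.1   3.9 -37.1   7.7 -24.4] 0.0000
25 60 [-188.  152.] [ 16.5   6.3 -43.2  12.  -16.1] 0.0000
30 0 [-95. 253.] [ 15.2   6.3 -27.4   7.4 -26.7] 0.0000
30 20 [-138.  228.] [ 15.9   3.6 -34.6   9.7 -22.3] 0.0000
30 40 [-169.  190.] [ 16.6   3.4 -41.7  15.  -15.6] 0.0000
30 60 [-185.  144.] [ 17.5   6.2 -47.   31.6  -9.3] 0.0031
35 0 [-91. 245.] [ 15.5   5.7 -32.   13.  -17.9] 0.0000
35 20 [-133.  220.] [ 16.4   3.3 -39.2  19.4 -13.5] 0.0000
35 40 [-164.  182.] [ 17.9   3.3 -45.6  39.3  -9.3] 0.0038
35 60 [-181.  136.] [ 20.1   6.9 -52.9 117.   -9.3] 0.0087
40 0 [-86. 237.] [ 15.9   5.8 -36.4  30.4  -9.3] 0.0001
40 20 [-129.  212.] [ 18.6   3.2 -43.1  56.5  -9.3] 0.0080
40 40 [-160.  174.] [ 19.5   4.1 -50.9 117.   -9.3] 0.0068
40 60 [-176.  128.] [ 21.    6.8 -52.9 117.  -10.8] 0.0144
```

arm_command([
  {"fingers": 0, "travel": [-2, 0.9, 3.5], "roll": 0},
  {"fingers": 0, "travel": [-4, 0.9, 5], "roll": 0},
  {"fingers": 0, "travel": [-5.1, 0.9, 6], "roll": 0},
  {"fingers": 0, "travel": [-5.1, 0.9, 6], "roll": 0},
])

```text
time_s: 14.65
tcp_pos: [0.5734, -0.0248, 0.2611]
ee_rot: [[-0.763, -0.157, 0.627], [-0.129, 0.987, 0.09], [-0.634, -0.012, -0.774]]
wrist_force: [-0.8, -0.2, -0.8]
gripper_width: 0.204
```

```bash
python3 - <<'E'
from h import *
st();print(bend());hook(-52,322);hook(-35,340);hook(-14,340)
im,d=capture('scene');save('under.png',im,(180,110,340,230),5)
E
```

```text
14.65 [ 0.5734 -0.0248  0.2611] J [  14.2207    0.7534  -41.7363   24.6602   -9.1648 -117.9538] F [-0.7805 -0.2204 -0.7801] g 0.20388853188009476
[[-0.7628 -0.1572  0.6272]
 [-0.1292  0.9875  0.0904]
 [-0.6336 -0.0121 -0.7736]]
[-46.2943  -2.216  334.8547]
B (-52, 0, 322) tcp [ 0.5674 -0.0234  0.2483] travel [1.25 0.24 0.63]
B (-35, 0, 340) tcp [ 0.5842 -0.0209  0.2663] travel [-1.2   0.21  0.32]
B (-14, 0, 340) tcp [ 0.605  -0.0178  0.2663] travel [-2.83  0.19  1.65]
```

View pics/under.png

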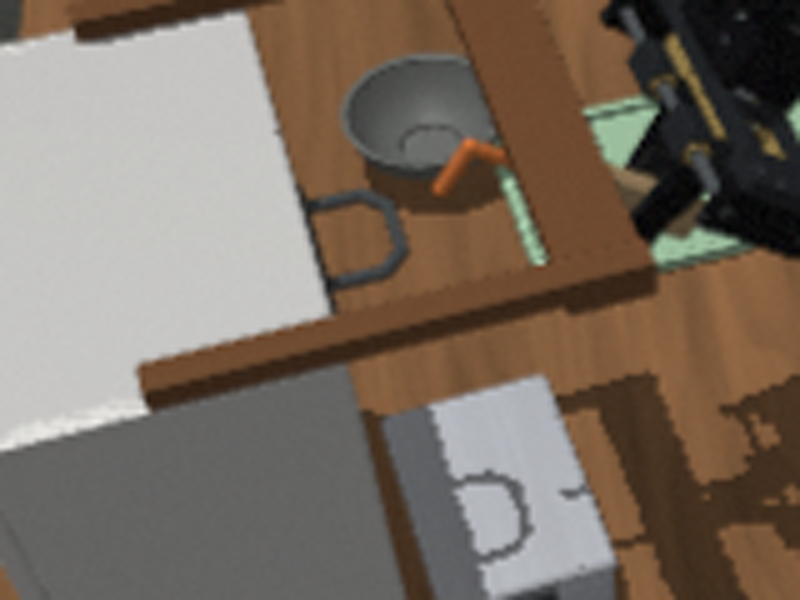

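The hook is through under the rail: bend at crop (470,145) and leg end at (440,190). The ring is ahead of it, with its bar near (400,240). I'll check the hook position by depth.

```bash
python3 - <<'E'
from h import *
s=sense();R=np.array(s['ee_rot'])
im,d=capture('scene');P=cloud('scene',d);hsv=cv2.cvtColor(im,cv2.COLOR_RGB2HSV)
v,u=np.mgrid[:400,:640]
m=(u>262)&(u<285)&(v>132)&(v<152)&(hsv[...,0]<16)&(hsv[...,1]>150)&(P[...,2]>.25)
q=(P[m]-CAB)@RC*1000; print(m.sum()); print(np.c_[u[m],v[m],q][np.argsort(q[:,2])][::3])
b=bend();e=RC.T@(s['tcp_pos']+R@np.array([-.112,0,.0325])-CAB)*1000
print('model bend',b,'end',e,'px',proj('scene',CAB+RC@b/1000),proj('scene',CAB+RC@e/1000),'ring px',proj('scene',c2w(0,297)),proj('scene',c2w(0,297,18)),proj('scene',c2w(0,297,-18)))
E
```

```text
63
[[270.     148.     -34.2352  -1.2891 311.7527]
 [268.     147.     -29.4442  -1.4663 316.8173]
 [270.     147.     -34.269    1.6847 318.1764]
 [269.     146.     -32.42    -0.9107 320.0369]
 [270.     146.     -34.799    0.8671 320.9091]
 [271.     145.     -37.6912   1.8539 324.5268]
 [272.     144.     -40.8939   0.5115 325.9094]
 [273.     143.     -44.0303  -0.362  327.7388]
 [280.     142.     -62.2559   2.9768 328.6311]
 [279.     142.     -59.7042   2.4749 328.9782]
 [274.     142.     -46.8574   0.8196 331.5089]
 [278.     141.     -57.5648   1.6466 332.4872]
 [272.     143.     -40.7538   4.3384 333.015 ]
 [277.     141.     -54.9241   1.7661 333.4155]
 [278.     139.     -59.1136  -3.4302 334.6274]
 [273.     141.     -44.7381   0.1621 335.151 ]
 [277.     140.     -55.3514   1.355  336.4759]
 [275.     140.     -50.2675   0.5225 337.3092]
 [274.     140.     -47.6607   0.5677 338.1561]
 [274.     139.     -48.1192   0.0464 341.0852]
 [274.     138.     -48.7198  -1.4217 343.124 ]]
model bend [-48.904   -2.7349 333.1845] end [-28.3314  -2.7799 305.8886] px [[274.3533 140.4633]] [[267.9723 149.7181]] ring px [[258.2951 155.2651]] [[259.8073 159.8881]] [[256.8152 150.7408]]
```

```bash
python3 - <<'E'
from h import *
print(bend());hook(-35,341);hook(-14,340);hook(10,307)
E
```

```text
[-48.904   -2.7349 333.1845]
B (-35, 0, 341) tcp [ 0.584  -0.0209  0.2675] travel [-1.58  0.25  0.27]
B (-14, 0, 340) tcp [ 0.6047 -0.0177  0.2665] travel [-3.14  0.24  1.67]
B (10, 0, 307) tcp [ 0.6285 -0.0141  0.2335] travel [-2.92  0.26  5.75]
```

arm_command([
  {"fingers": 0, "travel": [-1.6, 0.25, 0.3], "roll": 0},
  {"fingers": 0, "travel": [-1.6, 0.25, 0.3], "roll": 0},
  {"fingers": 0, "travel": [-3.1, 0.25, 1.7], "roll": 0},
  {"fingers": 0, "travel": [-3.1, 0.25, 1.7], "roll": 0},
  {"fingers": 0, "travel": [-3.1, 0.25, 1.7], "roll": 0},
])

```text
time_s: 15.25
tcp_pos: [0.6036, -0.0181, 0.2649]
ee_rot: [[-0.766, -0.156, 0.624], [-0.129, 0.988, 0.089], [-0.63, -0.012, -0.777]]
wrist_force: [-0.6, -0.8, -1.0]
gripper_width: 0.208
```

```bash
python3 - <<'E'
from h import *
st();print(bend());s=sense();print(RC.T@(s['tcp_pos']+s['ee_rot']@np.array([-.112,0,.0325])-CAB)*1000)
hook(-14,340);hook(10,307)
E
```

```text
15.25 [ 0.6036 -0.0181  0.2649] J [  14.6484    3.6696  -36.8206   21.2127  -11.4054 -114.7917] F [-0.6283 -0.8009 -1.0345] g 0.2079637540887953
[[-0.766  -0.1563  0.6236]
 [-0.129   0.9876  0.089 ]
 [-0.6298 -0.0122 -0.7767]]
[-15.052   -0.1808 338.2216]
[  4.4214  -0.3906 310.2395]
B (-14, 0, 340) tcp [ 0.6046 -0.0177  0.2667] travel [-0.19  0.02 -0.07]
B (10, 0, 307) tcp [ 0.6283 -0.0141  0.2337] travel [0.02 0.04 4.  ]
```

arm_command([
  {"fingers": 0, "travel": [-0.3, 0, 1.0], "roll": 0},
  {"fingers": 0, "travel": [-0.3, 0, 2.0], "roll": 0},
  {"fingers": 0, "travel": [-0.3, 0, 3.0], "roll": 0},
  {"fingers": 0, "travel": [-0.2, 0, 4.0], "roll": 0},
  {"fingers": 0, "travel": [-0.2, 0, 4.0], "roll": 0},
])

```text
time_s: 15.75
tcp_pos: [0.6328, -0.0171, 0.2388]
ee_rot: [[-0.772, -0.162, 0.615], [-0.13, 0.987, 0.096], [-0.622, -0.006, -0.783]]
wrist_force: [-0.8, 0.2, -0.9]
gripper_width: 0.204
```

```bash
python3 - <<'E'
from h import *
st();print(bend())
im,d=capture('scene');save('hooked.png',im,(200,110,320,200),6)
E
```

```text
15.75 [ 0.6328 -0.0171  0.2388] J [  13.692     8.4791  -34.4771   19.0794   -9.155  -112.0976] F [-0.7583  0.159  -0.9374] g 0.2039547844424163
[[-0.772  -0.1616  0.6148]
 [-0.1299  0.9868  0.0962]
 [-0.6222 -0.0056 -0.7828]]
[ 14.7296  -3.5933 311.2554]
```

View pics/hooked.png

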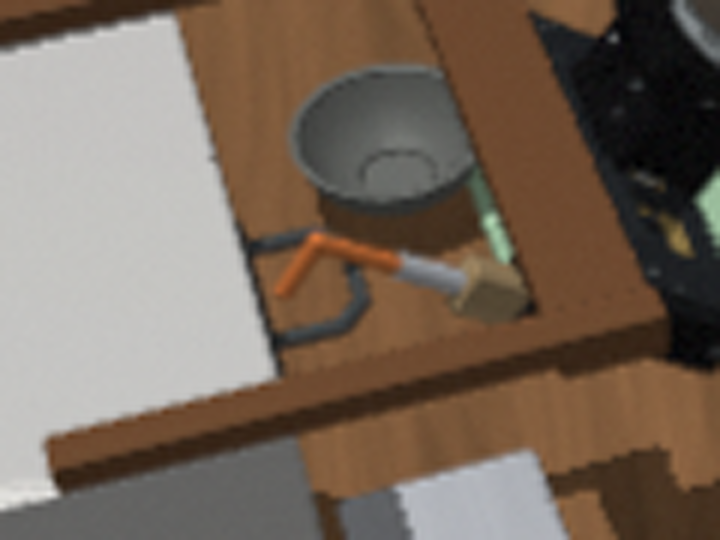

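The leg (crop (315,240) to (280,295)) is down through the ring opening behind its bar, and the rod crosses over the bar near (355,260). Now I pull along the arc.

```bash
cat >> h.py <<'E'
def arc(ths,a=13,off=8.5,dp=4.5):
    s=sense();R=np.array(s['ee_rot']);zc=RC.T@R[:,2];lean=np.degrees(np.arctan2(zc[0],-zc[2]));ph=np.radians(lean-dp)
    d=np.array([np.cos(ph),np.sin(ph)]);l=np.array([d[1],-d[0]])
    print('lean',lean,'bend',bend(),'F cab',RC.T@s['wrist_force'],'J4,5',s['joints'][3:5])
    for th in ths:
        t=np.radians(th);r=np.array([50-50*np.cos(t)-132*np.sin(t),165-50*np.sin(t)+132*np.cos(t)])
        B=r+off*d-a*l;w=c2w(*B)-R@BT
        print(th,'B',B.round(),'travel',np.round(R.T@(w-s['tcp_pos'])*100,1))
E
python3 - <<'E'
from h import *
arc([0,4,8,12,16,20,24])
E
```

```text
lean 38.495873879161614 bend [ 14.3995  -3.5455 311.6499] F cab [-0.4031 -0.3847 -0.919 ] J4,5 [19.1286 -9.1687]
0 B [ -0. 313.] travel [ 1.1  0.4 -1. ]
4 B [ -9. 309.] travel [ 2.   0.4 -1.2]
8 B [-18. 304.] travel [ 3.   0.4 -1.4]
12 B [-27. 299.] travel [ 4.   0.4 -1.6]
16 B [-35. 294.] travel [ 5.   0.4 -1.6]
20 B [-42. 287.] travel [ 5.9  0.4 -1.6]
24 B [-50. 281.] travel [ 6.9  0.5 -1.6]
```

arm_command([
  {"fingers": 0, "travel": [0.5, 0.3, -0.6], "roll": 0},
  {"fingers": 0, "travel": [1.1, 0.4, -0.8], "roll": 0},
  {"fingers": 0, "travel": [2.0, 0.4, -1.0], "roll": 0},
  {"fingers": 0, "travel": [3.0, 0.4, -1.2], "roll": 0},
  {"fingers": 0, "travel": [4.0, 0.4, -1.4], "roll": 0},
  {"fingers": 0, "travel": [4.0, 0.4, -1.4], "roll": 0},
])

```text
time_s: 16.4
tcp_pos: [0.5931, -0.0243, 0.2325]
ee_rot: [[-0.777, -0.169, 0.606], [-0.13, 0.986, 0.107], [-0.616, 0.004, -0.788]]
wrist_force: [0.6, -0.6, -0.7]
gripper_width: 0.205
```

```bash
python3 - <<'E'
from h import *
arc([8,12,16,20,24,28])
im,d=capture('scene');save('pull1.png',im,(200,110,320,200),6)
E
```

```text
lean 38.00534471817665 bend [-25.0845  -4.8224 304.2195] F cab [ 0.4604 -0.6565 -0.7185] J4,5 [15.3449 -9.1894]
8 B [-18. 304.] travel [-0.6  0.5  0.4]
12 B [-26. 299.] travel [0.4 0.5 0.3]
16 B [-35. 294.] travel [1.4 0.5 0.3]
20 B [-42. 287.] travel [2.4 0.5 0.3]
24 B [-49. 281.] travel [3.4 0.5 0.4]
28 B [-56. 274.] travel [4.3 0.5 0.5]
```

View pics/pull1.png

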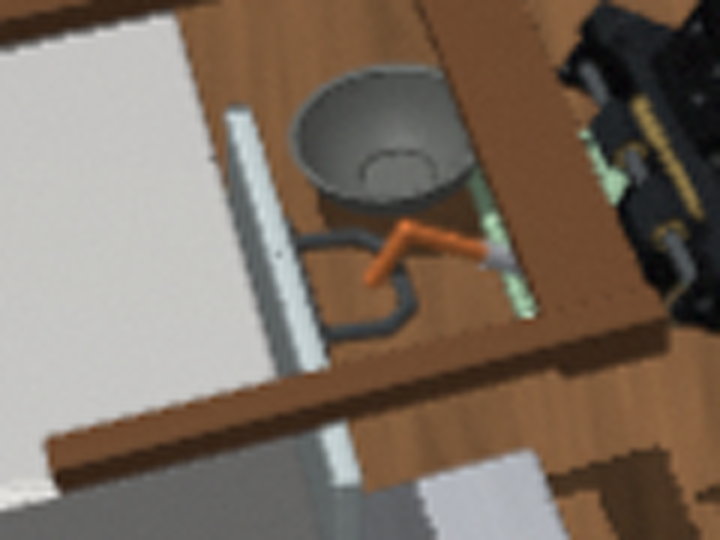

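The hatch is opening. Its top edge has swung out to crop (230,110)–(340,480) and the hook is still in the ring at (390,270). I continue the pull.

arm_command([
  {"fingers": 0, "travel": [0.4, 0.4, 0.4], "roll": 0},
  {"fingers": 0, "travel": [1.4, 0.5, 0.4], "roll": 0},
  {"fingers": 0, "travel": [2.4, 0.5, 0.4], "roll": 0},
  {"fingers": 0, "travel": [3.4, 0.5, 0.5], "roll": 0},
  {"fingers": 0, "travel": [4.3, 0.5, 0.6], "roll": 0},
  {"fingers": 0, "travel": [4.3, 0.5, 0.6], "roll": 0},
])

```text
time_s: 17.05
tcp_pos: [0.565, -0.0325, 0.2082]
ee_rot: [[-0.787, -0.181, 0.591], [-0.132, 0.983, 0.125], [-0.603, 0.021, -0.797]]
wrist_force: [0.5, 0.2, -0.8]
gripper_width: 0.204
```

```bash
python3 - <<'E'
from h import *
arc([24,28,32,36,40,44])
E
```

```text
lean 37.0856512304216 bend [-52.9579  -8.7885 278.4686] F cab [ 0.5203  0.1172 -0.8347] J4,5 [ 5.7679 -9.2275]
24 B [-49. 281.] travel [-0.5  0.9  0.1]
28 B [-56. 274.] travel [0.5 0.9 0.2]
32 B [-62. 266.] travel [1.5 0.9 0.5]
36 B [-68. 258.] travel [2.4 0.9 0.8]
40 B [-73. 250.] travel [3.3 0.9 1.1]
44 B [-78. 241.] travel [4.2 0.9 1.6]
```

arm_command([
  {"fingers": 0, "travel": [0.5, 0.8, 0.2], "roll": 0},
  {"fingers": 0, "travel": [1.5, 1.0, 0.5], "roll": 0},
  {"fingers": 0, "travel": [2.4, 1.1, 0.8], "roll": 0},
  {"fingers": 0, "travel": [3.3, 1.1, 1.1], "roll": 0},
  {"fingers": 0, "travel": [4.2, 1.1, 1.6], "roll": 0},
  {"fingers": 0, "travel": [4.2, 1.1, 1.6], "roll": 0},
])

```text
time_s: 17.65
tcp_pos: [0.5427, -0.0357, 0.176]
ee_rot: [[-0.792, -0.196, 0.578], [-0.133, 0.98, 0.15], [-0.596, 0.042, -0.802]]
wrist_force: [1.1, -0.3, 0.1]
gripper_width: 0.205
```

```bash
python3 - <<'E'
from h import *
arc([40,44,48,52,56,60,63])
E
```

```text
lean 36.50868557548947 bend [-74.7796  -8.6588 245.3771] F cab [ 1.0292 -0.4193  0.1221] J4,5 [-7.7179 -9.245 ]
40 B [-73. 250.] travel [-0.4  0.9 -0.2]
44 B [-77. 241.] travel [0.5 0.9 0.3]
48 B [-81. 232.] travel [1.3 0.8 0.8]
52 B [-84. 222.] travel [2.1 0.8 1.3]
56 B [-87. 213.] travel [2.9 0.8 1.9]
60 B [-89. 203.] travel [3.6 0.8 2.6]
63 B [-90. 196.] travel [4.2 0.7 3.1]
```

arm_command([
  {"fingers": 0, "travel": [0.5, 1.0, 0.3], "roll": 0},
  {"fingers": 0, "travel": [1.3, 1.2, 0.8], "roll": 0},
  {"fingers": 0, "travel": [2.1, 1.2, 1.3], "roll": 0},
  {"fingers": 0, "travel": [2.9, 1.2, 1.9], "roll": 0},
  {"fingers": 0, "travel": [2.9, 1.2, 1.9], "roll": 0},
])

```text
time_s: 18.15
tcp_pos: [0.5304, -0.0326, 0.1458]
ee_rot: [[-0.793, -0.207, 0.572], [-0.134, 0.977, 0.168], [-0.594, 0.057, -0.803]]
wrist_force: [-0.0, -0.2, -1.0]
gripper_width: 0.204
```

```bash
cat >> h.py <<'E'
def hatch():
    """hatch angle (deg) from the panel's depth in both cameras"""
    for n in('scene','top'):
        im,d=capture(n);P=(cloud(n,d)-CAB)@RC*1000;hsv=cv2.cvtColor(im,cv2.COLOR_RGB2HSV)
        m=(abs(P[...,1])>45)&(abs(P[...,1])<118)&(P[...,0]>-150)&(P[...,0]<38)&(P[...,2]>150)&(P[...,2]<330)&(hsv[...,1]<70)
        q=P[m]
        if len(q)<30: print(n,'few',len(q));continue
        c=np.median(q,0);k=np.linalg.norm(q[:,[0,2]]-[50,165],axis=1);f=q[k>60]
        nn=np.linalg.svd(q-q.mean(0),full_matrices=False)[2][2]
        print(n,len(q),'n',nn,'plane angle',np.degrees(np.arctan2(abs(nn[2]),abs(nn[0]))),'tip',q[np.argmax(k)],k.max())
    return im
E
python3 - <<'E'
from h import *
arc([52,56,60,63,66]);hatch()
im=capture('scene')[0];save('pull2.png',im,(200,100,340,220),5)
E
```

```text
lean 36.36362168425411 bend [-86.3534  -3.6495 215.0367] F cab [-0.0352 -0.2237 -1.0486] J4,5 [-20.4161  -9.239 ]
52 B [-84. 222.] travel [-0.6  0.4 -0.4]
56 B [-87. 213.] travel [0.2 0.4 0.2]
60 B [-89. 203.] travel [0.9 0.3 0.8]
63 B [-90. 196.] travel [1.4 0.3 1.4]
66 B [-91. 189.] travel [1.9 0.2 1.9]
scene 1461 n [ 0.5799 -0.0004  0.8147] plane angle 54.55926653242174 tip [-62.6647 -61.1424 251.0622] 141.77457546580385
top 866 n [ 0.5965 -0.0002  0.8026] plane angle 53.37753563710174 tip [ -35.192  -111.042   241.2716] 114.34615487345715
```

View pics/pull2.png

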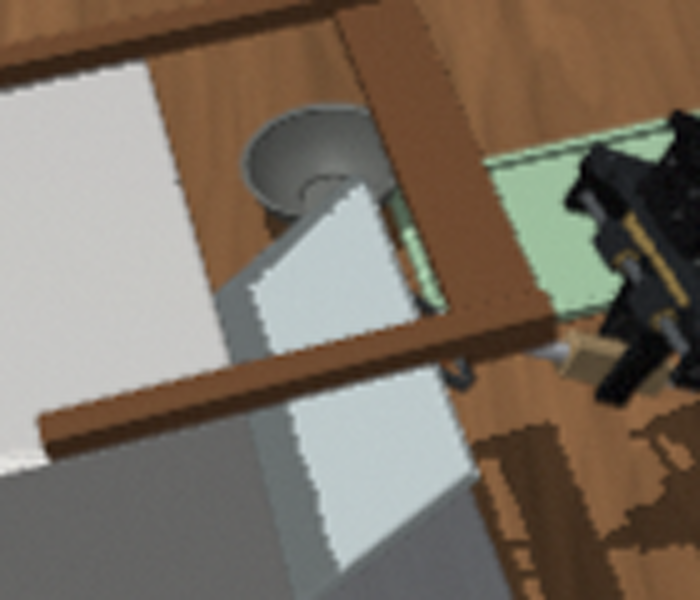

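The hatch measures about 54° (in the crop the panel is well open and the ring shows at (455,370)). Now I pull to the stop.

arm_command([
  {"fingers": 0, "travel": [0.2, 0.4, 0.2], "roll": 0},
  {"fingers": 0, "travel": [0.9, 0.5, 0.8], "roll": 0},
  {"fingers": 0, "travel": [1.4, 0.5, 1.4], "roll": 0},
  {"fingers": 0, "travel": [1.9, 0.5, 1.9], "roll": 0},
  {"fingers": 0, "travel": [1.9, 0.5, 1.9], "roll": 0},
])

```text
time_s: 18.8
tcp_pos: [0.5306, -0.0294, 0.1238]
ee_rot: [[-0.787, -0.213, 0.58], [-0.135, 0.975, 0.175], [-0.603, 0.06, -0.796]]
wrist_force: [4.2, 2.4, 4.3]
gripper_width: 0.206
```

```bash
python3 - <<'E'
from h import *
arc([60,63,66,69]);hatch()
E
```

```text
lean 36.977169239062185 bend [-86.4533  -0.2969 193.94  ] F cab [4.4994 1.7247 4.2971] J4,5 [-31.0437  -9.1367]
60 B [-89. 203.] travel [-0.3  0.1 -0.9]
63 B [-90. 196.] travel [ 0.2  0.1 -0.4]
66 B [-91. 189.] travel [0.7 0.  0.2]
69 B [-91. 181.] travel [ 1.1 -0.   0.7]
scene 1532 n [-0.4945  0.0008 -0.8692] plane angle 60.36085865899568 tip [ -69.6193 -116.4328  239.6753] 141.01486447552364
top 857 n [ 0.5032 -0.0037  0.8642] plane angle 59.78795555152816 tip [ -33.037  -101.2506  221.784 ] 100.59607597888815
```

arm_command([
  {"fingers": 0, "travel": [0.4, 0, 0.2], "roll": 0},
  {"fingers": 0, "travel": [0.6, 0, 0.3], "roll": 0},
  {"fingers": 0, "travel": [0.6, 0, 0.3], "roll": 0},
])

```text
time_s: 19.2
tcp_pos: [0.5315, -0.0293, 0.1216]
ee_rot: [[-0.781, -0.215, 0.586], [-0.137, 0.975, 0.176], [-0.609, 0.057, -0.791]]
wrist_force: [9.3, 2.2, 9.3]
gripper_width: 0.206
```

```bash
python3 - <<'E'
from h import *
arc([60,63,66,69]);hatch();st()
E
```

```text
lean 37.457208691023524 bend [-86.1146  -0.0175 192.5595] F cab [9.5499 0.7658 9.2955] J4,5 [-33.4764  -9.1355]
60 B [-89. 203.] travel [-0.4  0.1 -1. ]
63 B [-90. 196.] travel [ 0.1  0.  -0.5]
66 B [-91. 189.] travel [0.6 0.  0. ]
69 B [-91. 181.] travel [ 1.1 -0.   0.6]
scene 1536 n [-0.4938  0.0008 -0.8696] plane angle 60.407153531022686 tip [ -70.5269 -108.4773  238.2488] 141.03940495401142
top 855 n [-0.5054  0.0023 -0.8629] plane angle 59.643464438027316 tip [-33.8584 106.0631 228.0763] 104.93260428138592
19.3 [ 0.5314 -0.0292  0.1216] J [  8.5002  10.7944 -34.1159 -33.4557  -9.1383 -55.7458] F [10.4735  2.6938  9.3683] g 0.2044046456382501
[[-0.7811 -0.2154  0.5861]
 [-0.1367  0.9748  0.1761]
 [-0.6093  0.0575 -0.7909]]
```

The hatch is hard on its stop: about 60.2°, with the force rising to 13 N and no further motion. I relieve the load and slide the leg out along its own axis.

arm_command([
  {"fingers": 0, "travel": [-0.6, 0, -0.3], "roll": 0},
  {"fingers": 0, "travel": [-1.2, 0, -0.5], "roll": 0},
  {"fingers": 0, "travel": [-1.2, 0, -0.5], "roll": 0},
  {"fingers": 0, "travel": [-1.3, 0, -1.5], "roll": 0},
  {"fingers": 0, "travel": [-1.4, 0, -2.5], "roll": 0},
  {"fingers": 0, "travel": [-1.5, 0, -3.5], "roll": 0},
  {"fingers": 0, "travel": [-1.5, 0, -4.5], "roll": 0},
  {"fingers": 0, "travel": [-1.5, 0, -5.0], "roll": 0},
  {"fingers": 0, "travel": [-1.5, 0, -5.0], "roll": 0},
])

```text
time_s: 20.2
tcp_pos: [0.5056, -0.0371, 0.1632]
ee_rot: [[-0.792, -0.212, 0.572], [-0.135, 0.975, 0.175], [-0.595, 0.062, -0.801]]
wrist_force: [-0.5, -0.2, -0.8]
gripper_width: 0.203
```

```bash
python3 - <<'E'
from h import *
arc([60]);hatch();st()
R=sense()['ee_rot'];print('back 20cm',R.T@RC@[-20,0,0],'back15 up 20',R.T@RC@[-15,0,20])
im=capture('scene')[0];save('unhook.png',im,(220,110,360,230),5)
E
```

```text
lean 36.47206292442041 bend [-111.7133   -4.3084  232.6218] F cab [-0.5018 -0.1376 -0.8224] J4,5 [-18.8416 -11.2156]
60 B [-89. 203.] travel [-0.1  0.1  3.7]
scene 1536 n [-0.4955  0.0003 -0.8686] plane angle 60.299619309906824 tip [ -70.4115 -107.7498  238.9274] 141.29470357738046
top 857 n [ 0.506  -0.0017  0.8625] plane angle 59.603386021481526 tip [-30.1128 -72.5231 225.1786] 100.19743772655937
20.3 [ 0.5061 -0.037   0.1629] J [ 10.9715   4.0152 -38.7764 -18.8564 -11.2011 -72.5603] F [ 1.1409  0.1411 -1.4519] g 0.2055688074974811
[[-0.7923 -0.2118  0.5721]
 [-0.1344  0.9754  0.1749]
 [-0.5951  0.0617 -0.8013]]
back 20cm [ 16.0706   1.2706 -11.8373] back15 up 20 [  0.1512   2.1861 -24.9038]
```

View pics/unhook.png

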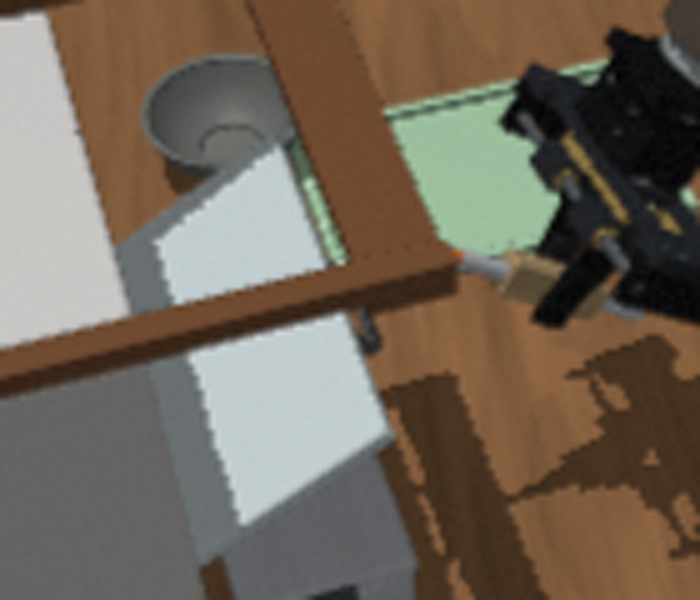

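The hook is clear of the ring (crop (455,255) is now outside, ahead of the rail) and the hatch still reads 60°. I back away and un-lean against the inner limit.

arm_command([
  {"fingers": 0, "travel": [0, 0, -2], "roll": 0},
  {"fingers": 0, "travel": [0, 0, -2.5], "roll": 0},
  {"fingers": 0, "travel": [4.8, 0.6, -8.2], "roll": 0},
  {"fingers": 0, "travel": [4.8, 0.6, -8.2], "roll": 0},
  {"fingers": 0, "travel": [4.8, 0.6, -8.2], "roll": 0},
  {"fingers": 0, "travel": [4.8, 0.6, -8.2], "roll": 0},
])

```text
time_s: 20.95
tcp_pos: [0.4204, -0.0519, 0.2012]
ee_rot: [[-0.791, -0.212, 0.574], [-0.135, 0.975, 0.175], [-0.597, 0.061, -0.8]]
wrist_force: [0.3, 0.0, -0.9]
gripper_width: 0.202
```

arm_command([
  {"fingers": 0, "travel": [48, -2, -36], "roll": 0},
])

```text
time_s: 21.05
tcp_pos: [0.3774, -0.063, 0.202]
ee_rot: [[-0.792, -0.214, 0.572], [-0.137, 0.975, 0.174], [-0.595, 0.059, -0.801]]
wrist_force: [-1.3, -0.3, 0.9]
gripper_width: 0.202
```

arm_command([
  {"fingers": 0, "travel": [48, -2, -36], "roll": 0},
])

```text
time_s: 21.15
tcp_pos: [0.3238, -0.0763, 0.2003]
ee_rot: [[-0.794, -0.212, 0.569], [-0.135, 0.975, 0.174], [-0.592, 0.061, -0.803]]
wrist_force: [-0.9, 0.9, -0.0]
gripper_width: 0.205
```

```bash
python3 - <<'E'
from h import *
st()
E
```

```text
21.15 [ 0.3238 -0.0763  0.2003] J [ 12.5315 -23.0853 -55.376   -7.3439 -21.4192 -85.4607] F [-0.9484  0.9323 -0.0332] g 0.20465472427613265
[[-0.7944 -0.2121  0.5692]
 [-0.1355  0.9753  0.1743]
 [-0.5921  0.0614 -0.8035]]
```

```bash
python3 - <<'E'
from h import *
mv([.4805,-.312,.20]);mv([.4805,-.312,.10])
from kin import *
c,P,s4,m=fit();R=np.array(sense()['ee_rot'])
for z in(.2,.1,.04):print(ik(P,s4,np.array([.4805,-.312,z]),R[:,2],[-18,0,-40,-30,-30]))
E
```

```text
t 21.15 travel [ -9.24 -26.32   4.83] roll None
t 21.15 travel [ -3.32 -26.93  12.87] roll None
(array([-32.5205,  13.4515, -31.0084, -56.2256, -33.0236]), np.float64(5.94730903413776e-09))
(array([-32.5205,  22.4743, -37.7273, -81.9417, -27.2276]), np.float64(2.1371793224034263e-14))
(array([ -32.5205,   29.1275,  -40.5028, -100.3089,  -27.4156]), np.float64(1.892291989769035e-09))
```

arm_command([
  {"fingers": 0, "travel": [-9.2, -26.3, 4.8], "roll": 0},
  {"fingers": 0, "travel": [-9.2, -26.3, 4.8], "roll": 0},
  {"fingers": 0, "travel": [-9.2, -26.3, 4.8], "roll": 0},
  {"fingers": 0, "travel": [-9.2, -26.3, 4.8], "roll": 0},
  {"fingers": 0, "travel": [-9.2, -26.3, 4.8], "roll": 0},
  {"fingers": 0, "travel": [-9.2, -26.3, 4.8], "roll": 0},
  {"fingers": 0, "travel": [-9.2, -26.3, 4.8], "roll": 0},
  {"fingers": 0, "travel": [-9.2, -26.3, 4.8], "roll": 0},
])

```text
time_s: 21.95
tcp_pos: [0.4817, -0.3164, 0.1998]
ee_rot: [[-0.792, -0.21, 0.573], [-0.133, 0.976, 0.173], [-0.595, 0.061, -0.801]]
wrist_force: [0.4, 0.4, -0.0]
gripper_width: 0.204
```

```bash
python3 - <<'E'
from h import *
st();mv([.4805,-.312,.09]);mv([.4805,-.312,.06]);mv([.4805,-.312,.04])
E
```

```text
21.95 [ 0.4817 -0.3164  0.1998] J [-34.9012  13.2873 -12.2058 -39.823  -47.2012 -20.8895] F [ 0.3519  0.3801 -0.0434] g 0.20443701846678086
[[-0.7923 -0.2097  0.5729]
 [-0.133   0.9759  0.1733]
 [-0.5954  0.0611 -0.8011]]
t 21.95 travel [ 6.57 -0.22  8.8 ] roll None
t 21.95 travel [ 8.36 -0.4  11.21] roll None
t 21.95 travel [ 9.55 -0.52 12.81] roll None
```

arm_command([
  {"fingers": 0, "travel": [6.6, -0.2, 8.8], "roll": 0},
  {"fingers": 0, "travel": [6.6, -0.2, 8.8], "roll": 0},
  {"fingers": 0, "travel": [6.6, -0.2, 8.8], "roll": 0},
  {"fingers": 0, "travel": [8.4, -0.4, 11.2], "roll": 0},
  {"fingers": 0, "travel": [8.4, -0.4, 11.2], "roll": 0},
  {"fingers": 0, "travel": [9.3, -0.5, 12.4], "roll": 0},
  {"fingers": 0, "travel": [9.3, -0.5, 12.4], "roll": 0},
])

```text
time_s: 22.65
tcp_pos: [0.4785, -0.309, 0.0473]
ee_rot: [[-0.791, -0.212, 0.574], [-0.135, 0.975, 0.174], [-0.596, 0.06, -0.801]]
wrist_force: [-0.7, 0.5, -0.0]
gripper_width: 0.202
```

arm_command([
  {"fingers": 0, "travel": [0.3, 0, 0.4], "roll": 0},
  {"fingers": 0, "travel": [0.3, 0, 0.4], "roll": 0},
])

```text
time_s: 22.85
tcp_pos: [0.48, -0.3088, 0.0442]
ee_rot: [[-0.789, -0.212, 0.577], [-0.137, 0.975, 0.172], [-0.599, 0.057, -0.798]]
wrist_force: [2.8, 0.8, 5.3]
gripper_width: 0.204
```

arm_command([
  {"fingers": 0, "travel": [0.3, 0, 0.4], "roll": 0},
  {"fingers": 0, "travel": [0.3, 0, 0.4], "roll": 0},
])

```text
time_s: 23.05
tcp_pos: [0.4793, -0.3086, 0.0385]
ee_rot: [[-0.789, -0.212, 0.576], [-0.137, 0.976, 0.172], [-0.598, 0.057, -0.799]]
wrist_force: [2.5, -0.9, 4.7]
gripper_width: 0.203
```

```bash
python3 - <<'E'
from h import *
st()
E
```

```text
23.05 [ 0.4793 -0.3086  0.0385] J [-38.4453  26.9688 -17.3142 -56.0353 -36.4593   3.4733] F [ 2.4822 -0.8789  4.7242] g 0.20260634600574484
[[-0.7895 -0.2124  0.5759]
 [-0.1369  0.9755  0.1721]
 [-0.5983  0.0571 -0.7992]]
```

arm_command([
  {"fingers": 0, "travel": [0.3, 0, 0.4], "roll": 0},
  {"fingers": 0, "travel": [0.6, 0, 0.8], "roll": 0},
  {"fingers": 0, "travel": [0.6, 0, 0.8], "roll": 0},
])

```text
time_s: 23.35
tcp_pos: [0.4777, -0.3073, 0.0268]
ee_rot: [[-0.791, -0.212, 0.573], [-0.135, 0.975, 0.174], [-0.596, 0.06, -0.801]]
wrist_force: [2.0, -0.4, 4.6]
gripper_width: 0.198
```

arm_command([
  {"fingers": 0, "travel": [0.3, 0, 0.4], "roll": 0},
  {"fingers": 0, "travel": [0.3, 0, 0.4], "roll": 0},
])

```text
time_s: 23.55
tcp_pos: [0.477, -0.3065, 0.021]
ee_rot: [[-0.792, -0.212, 0.572], [-0.135, 0.975, 0.175], [-0.595, 0.061, -0.801]]
wrist_force: [1.6, 0.1, 2.6]
gripper_width: 0.205
```

```bash
python3 - <<'E'
from h import *
st();s=sense();R=np.array(s['ee_rot']);p=np.array(s['tcp_pos'])
im,d=capture('scene');P=cloud('scene',d);hsv=cv2.cvtColor(im,cv2.COLOR_RGB2HSV)
a=np.radians(7.6);RT=np.array([[np.cos(a),-np.sin(a),0],[np.sin(a),np.cos(a),0],[0,0,1]])
q=(P-[.4957,-.3107,0])@RT*1000
m=(hsv[...,0]<16)&(hsv[...,1]>150)&(abs(q[...,0])<200)&(abs(q[...,1])<120)&(q[...,2]>10)
print(m.sum(),q[m].min(0),q[m].max(0)) if m.any() else print('none')
E
```

```text
23.55 [ 0.477  -0.3065  0.021 ] J [-38.9533  28.6765 -17.6262 -57.8838 -35.8223   6.1964] F [1.6358 0.127  2.6232] g 0.2050406664774415
[[-0.7922 -0.2118  0.5723]
 [-0.1345  0.9754  0.1748]
 [-0.5952  0.0615 -0.8012]]
9 [-105.1107    9.783    54.2526] [ 66.7577  16.5685 106.0087]
```

arm_command([
  {"fingers": 80, "travel": [0, 0, 0], "roll": 0},
  {"fingers": 80, "travel": [0, 0, 0], "roll": 0},
  {"fingers": 80, "travel": [0, 0, 0], "roll": 0},
  {"fingers": 80, "travel": [0, 0, 0], "roll": 0},
  {"fingers": 80, "travel": [0, 0, 0], "roll": 0},
  {"fingers": 80, "travel": [0, 0, 0], "roll": 0},
  {"fingers": 80, "travel": [0, 0, 0], "roll": 0},
  {"fingers": 80, "travel": [0, 0, 0], "roll": 0},
])

```text
time_s: 24.4
tcp_pos: [0.4773, -0.3062, 0.0214]
ee_rot: [[-0.792, -0.212, 0.573], [-0.135, 0.975, 0.175], [-0.596, 0.062, -0.801]]
wrist_force: [-0.1, 1.7, 2.8]
gripper_width: 0.775
```

arm_command([
  {"fingers": 80, "travel": [0, 0, -3], "roll": 0},
  {"fingers": 80, "travel": [0, 0, -6], "roll": 0},
  {"fingers": 80, "travel": [0, 0, -12], "roll": 0},
  {"fingers": 80, "travel": [0, 0, -20], "roll": 0},
  {"fingers": 80, "travel": [0, 0, -25], "roll": 0},
  {"fingers": 80, "travel": [0, 0, -25], "roll": 0},
  {"fingers": 80, "travel": [0, 0, -25], "roll": 0},
])

```text
time_s: 25.1
tcp_pos: [0.3333, -0.3533, 0.2267]
ee_rot: [[-0.789, -0.209, 0.577], [-0.139, 0.977, 0.165], [-0.598, 0.05, -0.8]]
wrist_force: [-0.1, -0.4, 0.8]
gripper_width: 0.805
```

```bash
python3 - <<'E'
from h import *
st();hatch()
out=[]
for n in('scene','top'):
    im,d=capture(n);P=cloud(n,d);hsv=cv2.cvtColor(im,cv2.COLOR_RGB2HSV);out.append(im)
    a=np.radians(7.6);RT=np.array([[np.cos(a),-np.sin(a),0],[np.sin(a),np.cos(a),0],[0,0,1]])
    q=(P-[.4957,-.3107,0])@RT*1000
    g=(hsv[...,0]>40)&(hsv[...,0]<90)&(hsv[...,1]>25)
    m=~g&(abs(q[...,0])<125)&(abs(q[...,1])<75)&(q[...,2]>-5)&(q[...,2]<60)
    o=(hsv[...,0]<16)&(hsv[...,1]>150)&(abs(q[...,0])<170)&(abs(q[...,1])<110)&(q[...,2]<80)
    print(n,'non-green',m.sum(),q[m].min(0),q[m].max(0),'orange',o.sum(),q[o].min(0) if o.any() else '',q[o].max(0) if o.any() else '')
    for l in('pole_grip','tin','bowl','carabiner'):
        print(l,[(round(r['p'],2),np.round(r['position'],3)) for r in search_frame(n,l)[:4]])
A=cv2.resize(out[0][80:350,160:440],None,fx=1.4,fy=1.4);B=cv2.resize(out[1][100:280,290:490],None,fx=2,fy=2)
h=max(A.shape[0],B.shape[0]);C=np.zeros((h,A.shape[1]+B.shape[1],3),np.uint8);C[:A.shape[0],:A.shape[1]]=A;C[:B.shape[0],A.shape[1]:]=B
save('final.png',C)
E
```

```text
25.1 [ 0.3333 -0.3533  0.2267] J [-51.7014   6.8285 -15.8622 -40.5279 -58.7124  -8.0685] F [-0.0918 -0.3544  0.7837] g 0.8053202078826781
[[-0.7891 -0.2095  0.5775]
 [-0.1387  0.9765  0.1648]
 [-0.5984  0.05   -0.7996]]
scene 1527 n [-0.4918  0.0001 -0.8707] plane angle 60.54051453714072 tip [-71.5519 -77.2963 237.4063] 141.4833701716433
top 857 n [ 0.5061 -0.002   0.8625] plane angle 59.595974907971204 tip [-32.6192 109.1413 223.6767] 101.33551871659498
scene non-green 209 [-95.2524 -38.1909   1.228 ] [63.9045 22.2111 45.3536] orange 2 [58.8889 10.296  35.6801] [61.145  18.6275 38.8192]
pole_grip [(0.91, array([0.36 , 0.15 , 0.023])), (0.78, array([0.398, 0.545, 0.016])), (0.68, array([ 0.482, -0.296,  0.028]))]
tin [(0.73, array([0.661, 0.065, 0.051]))]
bowl []
carabiner [(0.61, array([0.717, 0.357, 0.009]))]
top non-green 2686 [-124.9629  -74.9921   -4.9842] [124.8982  74.999   58.6404] orange 0  
pole_grip [(0.76, array([ 0.489, -0.302,  0.033]))]
tin []
bowl [(0.68, array([ 0.692, -0.383,  0.026])), (0.65, array([0.718, 0.352, 0.012])), (0.4, array([0.469, 0.369, 0.012]))]
carabiner [(0.66, array([0.72, 0.35, 0.01])), (0.42, array([ 0.494, -0.314,  0.003]))]
```

View pics/final.png

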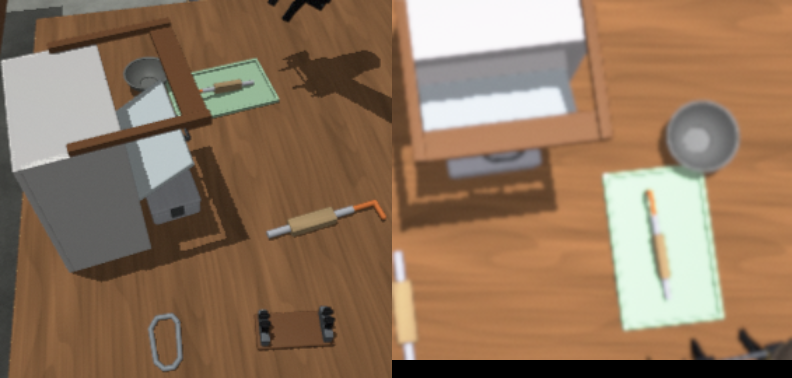

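The pole lies in the tray (right frame, (650,190)–(668,295)), but no leg shows sideways and the handle top reads about 30 mm. It may be standing on its hook leg, so I measure heights along it.

```bash
cat >> h.py <<'E'
AT=np.radians(7.6);RT=np.array([[np.cos(AT),-np.sin(AT),0],[np.sin(AT),np.cos(AT),0],[0,0,1]]);TR=np.array([.4957,-.3107,0])
def pole():
    for n in('scene','top'):
        im,d=capture(n);P=cloud(n,d);hsv=cv2.cvtColor(im,cv2.COLOR_RGB2HSV)
        q=(P-TR)@RT*1000
        g=(hsv[...,0]>40)&(hsv[...,0]<90)&(hsv[...,1]>25)
        m=~g&(abs(q[...,0])<128)&(abs(q[...,1])<78)&(q[...,2]>6)&(q[...,2]<60)&(hsv[...,2]>60)
        k=q[m]
        for lo in range(-130,130,20):
            s=(k[:,0]>=lo)&(k[:,0]<lo+20)
            if s.sum()>2: print(n,lo,s.sum(),'y %.0f [%.0f %.0f] z %.0f max %.0f'%(np.median(k[s,1]),k[s,1].min(),k[s,1].max(),np.median(k[s,2]),k[s,2].max()),np.median(hsv[m][s],0))
E
python3 - <<'E'
from h import *
pole()
E
```

```text
scene -110 4 y 0 [-13 6] z 13 max 18 [ 78.   16.5 167.5]
scene -90 13 y 7 [2 12] z 18 max 24 [105.  12. 141.]
scene -70 19 y 10 [-0 17] z 23 max 34 [ 23.  55. 132.]
scene -50 36 y 13 [-29 19] z 30 max 36 [18.  96.  85.5]
scene -30 39 y 14 [-32 19] z 30 max 39 [18. 96. 85.]
scene -10 35 y 16 [-1 20] z 32 max 42 [18. 96. 83.]
scene 10 31 y 16 [-28 21] z 32 max 42 [ 18.  84. 109.]
scene 30 13 y 14 [9 20] z 35 max 40 [109.  12. 149.]
scene 50 10 y 15 [10 19] z 36 max 40 [ 14.5  89.5 147.5]
top -130 68 y 5 [-73 76] z 8 max 15 [ 65.  22. 248.]
top -110 72 y 4 [-75 75] z 8 max 20 [ 65.  21. 247.]
top -90 83 y 5 [-74 78] z 8 max 22 [ 65.  21. 247.]
top -70 85 y 5 [-76 77] z 9 max 33 [ 65.  21. 247.]
top -50 96 y 7 [-73 77] z 10 max 42 [ 64.  22. 247.]
top -30 90 y 6 [-74 74] z 10 max 42 [ 64.  22. 247.]
top -10 92 y 9 [-73 74] z 10 max 47 [ 64.5  22.  247. ]
top 10 73 y 13 [-76 77] z 10 max 45 [ 65.  21. 248.]
top 30 85 y 8 [-74 77] z 9 max 44 [ 66.  19. 248.]
top 50 77 y 11 [-74 78] z 9 max 44 [ 65.  21. 248.]
top 70 72 y 14 [-76 78] z 9 max 46 [ 65.  21. 248.]
top 90 63 y 14 [-76 74] z 8 max 49 [ 65.  20. 249.]
top 110 51 y -3 [-78 61] z 9 max 53 [ 65.  19. 249.]
```

It is standing on its leg and tail: tail top 18 mm, front top 40 mm. I'll tip it onto its side by nudging the top of the handle with closed fingers.

```bash
python3 - <<'E'
from h import *
f=lambda x,y,z:TR+RT@np.array([x,y,0])/1000+[0,0,z]
for a in((5,54,.12),(5,54,.042),(5,34,.042),(5,12,.042),(5,2,.042)):mv(f(*a))
E
```

```text
t 25.8 travel [-7.85  5.13 18.87] roll None
t 25.8 travel [-3.2   4.64 25.12] roll None
t 25.8 travel [-3.15  2.66 24.92] roll None
t 25.8 travel [-3.08  0.47 24.71] roll None
t 25.8 travel [-3.05 -0.53 24.61] roll None
```

arm_command([
  {"fingers": 0, "travel": [-7.9, 5.1, 18.9], "roll": 0},
  {"fingers": 0, "travel": [-7.9, 5.1, 18.9], "roll": 0},
  {"fingers": 0, "travel": [-7.9, 5.1, 18.9], "roll": 0},
  {"fingers": 0, "travel": [-7.9, 5.1, 18.9], "roll": 0},
  {"fingers": 0, "travel": [-7.9, 5.1, 18.9], "roll": 0},
  {"fingers": 0, "travel": [-7.9, 5.1, 18.9], "roll": 0},
  {"fingers": 0, "travel": [-7.9, 5.1, 18.9], "roll": 0},
  {"fingers": 0, "travel": [-7.9, 5.1, 18.9], "roll": 0},
  {"fingers": 0, "travel": [-7.9, 5.1, 18.9], "roll": 0},
  {"fingers": 0, "travel": [-7.9, 5.1, 18.9], "roll": 0},
])

```text
time_s: 26.8
tcp_pos: [0.4937, -0.2576, 0.1211]
ee_rot: [[-0.791, -0.211, 0.574], [-0.134, 0.976, 0.173], [-0.597, 0.06, -0.8]]
wrist_force: [0.5, 0.5, 0.1]
gripper_width: 0.026
```

```bash
python3 - <<'E'
from h import *
st()
f=lambda x,y,z:TR+RT@np.array([x,y,0])/1000+[0,0,z]
for a in((5,54,.042),(5,34,.042),(5,12,.042),(5,2,.042)):mv(f(*a))
E
```

```text
26.8 [ 0.4937 -0.2576  0.1211] J [-29.5957  16.7992 -19.4047 -47.2383 -36.2584 -14.6467] F [0.4805 0.4688 0.1121] g 0.026297383553214728
[[-0.7913 -0.2105  0.574 ]
 [-0.1338  0.9757  0.1734]
 [-0.5965  0.0604 -0.8003]]
t 26.8 travel [ 4.72 -0.37  6.34] roll None
t 26.8 travel [ 4.77 -2.36  6.15] roll None
t 26.8 travel [ 4.84 -4.54  5.94] roll None
t 26.8 travel [ 4.86 -5.54  5.84] roll None
```

arm_command([
  {"fingers": 0, "travel": [4.7, -0.4, 6.3], "roll": 0},
  {"fingers": 0, "travel": [4.7, -0.4, 6.3], "roll": 0},
  {"fingers": 0, "travel": [4.7, -0.4, 6.3], "roll": 0},
  {"fingers": 0, "travel": [4.8, -1.4, 6.2], "roll": 0},
  {"fingers": 0, "travel": [4.8, -2.0, 6.2], "roll": 0},
  {"fingers": 0, "travel": [4.8, -2.5, 6.1], "roll": 0},
  {"fingers": 0, "travel": [4.8, -3.0, 6.1], "roll": 0},
  {"fingers": 0, "travel": [4.8, -3.5, 6.0], "roll": 0},
  {"fingers": 0, "travel": [4.8, -4.0, 6.0], "roll": 0},
  {"fingers": 0, "travel": [4.8, -4.0, 6.0], "roll": 0},
])

```text
time_s: 27.8
tcp_pos: [0.4992, -0.2925, 0.0414]
ee_rot: [[-0.792, -0.212, 0.573], [-0.135, 0.975, 0.174], [-0.596, 0.061, -0.801]]
wrist_force: [0.3, -0.6, 0.9]
gripper_width: 0.006
```

```bash
python3 - <<'E'
from h import *
st();pole()
E
```

```text
27.8 [ 0.4992 -0.2925  0.0414] J [-35.2704  26.7728 -16.9959 -55.5875 -34.9912   0.1675] F [ 0.2921 -0.5763  0.9348] g 0.005994952055739465
[[-0.7916 -0.2116  0.5732]
 [-0.1347  0.9755  0.1741]
 [-0.5959  0.0606 -0.8007]]
scene -50 15 y 1 [-11 4] z 23 max 28 [18. 94. 80.]
scene -30 7 y 2 [-4 7] z 23 max 25 [18. 86. 78.]
scene -10 3 y -13 [-16 -11] z 33 max 35 [ 18.  96. 127.]
scene 10 27 y -6 [-22 9] z 30 max 38 [ 18.  92. 143.]
scene 30 14 y -9 [-13 -5] z 28 max 31 [107.  12. 161.]
scene 50 5 y -10 [-15 -9] z 27 max 31 [ 25.  21. 160.]
top -10 39 y -9 [-67 75] z 12 max 32 [ 23.  63. 228.]
top 10 72 y -14 [-69 77] z 12 max 29 [ 63.   22.  241.5]
top 30 83 y -15 [-75 77] z 9 max 30 [ 65.  20. 247.]
top 50 73 y -6 [-75 71] z 8 max 27 [ 65.  21. 248.]
top 70 70 y -20 [-74 76] z 8 max 22 [ 65.  21. 248.]
top 90 79 y -5 [-74 77] z 9 max 26 [ 63.  23. 247.]
top 110 55 y 6 [-76 78] z 8 max 57 [ 65.  20. 248.]
```

arm_command([
  {"fingers": 0, "travel": [0, -0.6, 0], "roll": 0},
  {"fingers": 0, "travel": [0, -1.2, 0], "roll": 0},
  {"fingers": 0, "travel": [0, -1.8, 0], "roll": 0},
  {"fingers": 0, "travel": [0, -1.8, 0], "roll": 0},
  {"fingers": 0, "travel": [0, 1.0, -4], "roll": 0},
  {"fingers": 0, "travel": [0, 1.0, -9], "roll": 0},
  {"fingers": 0, "travel": [0, 1.0, -15], "roll": 0},
  {"fingers": 0, "travel": [0, 1.0, -22], "roll": 0},
  {"fingers": 0, "travel": [0, 1.0, -25], "roll": 0},
  {"fingers": 0, "travel": [0, 1.0, -25], "roll": 0},
])

```text
time_s: 28.9
tcp_pos: [0.3526, -0.3279, 0.2475]
ee_rot: [[-0.789, -0.211, 0.578], [-0.138, 0.976, 0.167], [-0.599, 0.052, -0.799]]
wrist_force: [0.2, 0.3, 0.1]
gripper_width: 0.007
```

```bash
python3 - <<'E'
from h import *
st();pole()
im,d=capture('top');P=cloud('top',d);hsv=cv2.cvtColor(im,cv2.COLOR_RGB2HSV);q=(P-TR)@RT*1000
o=(hsv[...,0]<20)&(hsv[...,1]>90)&(abs(q[...,0])<135)&(abs(q[...,1])<85)
for r in q[o][q[o][:,0]>40][::2]: print(r.round())
print('all non-green extents',); 
E
```

```text
28.9 [ 0.3526 -0.3279  0.2475] J [-47.0623   3.978  -16.2219 -39.2605 -57.9587 -13.811 ] F [0.2283 0.3041 0.0723] g 0.006720560388893905
[[-0.7888 -0.2105  0.5775]
 [-0.1384  0.9762  0.1668]
 [-0.5989  0.0516 -0.7991]]
scene -90 14 y -16 [-27 -13] z 17 max 24 [107.   11.5 150. ]
scene -70 17 y -14 [-30 -6] z 20 max 24 [ 40.  29. 147.]
scene -50 38 y -15 [-50 -6] z 20 max 25 [ 18.   95.5 145.5]
scene -30 37 y -13 [-32 -5] z 22 max 26 [ 18.  95. 154.]
scene -10 33 y -17 [-33 -7] z 21 max 26 [ 18.  96. 160.]
scene 10 31 y -16 [-32 -6] z 20 max 25 [ 18.  95. 131.]
scene 30 15 y -19 [-26 -16] z 16 max 22 [107.  12. 150.]
scene 50 7 y -21 [-31 -18] z 15 max 20 [107.  13. 154.]
top -130 66 y 0 [-74 78] z 8 max 15 [ 64.  22. 247.]
top -110 75 y 1 [-73 75] z 8 max 22 [ 65.  22. 247.]
top -90 89 y -13 [-76 78] z 9 max 24 [ 65.  21. 247.]
top -70 84 y -10 [-75 78] z 9 max 32 [ 65.  21. 247.]
top -50 100 y -12 [-75 77] z 11 max 30 [ 63.5  23.  246.5]
top -30 98 y -12 [-75 76] z 10 max 28 [ 64.   23.  246.5]
top -10 91 y -13 [-77 76] z 11 max 30 [ 63.  24. 242.]
top 10 85 y -8 [-72 76] z 10 max 30 [ 65.  21. 248.]
top 30 86 y -17 [-76 77] z 9 max 25 [ 65.  19. 248.]
top 50 81 y -1 [-74 75] z 9 max 33 [ 65.  20. 249.]
top 70 82 y 4 [-76 76] z 8 max 25 [ 65.  20. 249.]
top 90 84 y -10 [-74 77] z 9 max 28 [ 64.   22.  246.5]
top 110 57 y -6 [-78 74] z 8 max 53 [ 65.  19. 249.]
[101.  -4.  18.]
[101. -12.  17.]
[100. -20.  14.]
[100.   9.  10.]
[98.  0. 20.]
[97. -8. 15.]
[ 96. -14.  21.]
[ 96. -23.  12.]
[95.  3. 15.]
[ 94. -17.   5.]
[ 92. -20.  21.]
[ 90. -20.   8.]
[ 88. -25.  13.]
[ 85. -24.  17.]
[ 81. -25.  13.]
[ 77. -23.  18.]
[ 74. -23.  16.]
[ 70. -22.  18.]
[ 67. -22.  16.]
[ 63. -19.  23.]
all non-green extents
```

```bash
python3 - <<'E'
from h import *
hatch();
for l in('tin','bowl','carabiner'): print(l,[(round(r['p'],2),np.round(r['position'],3)) for r in search_frame('top',l)[:2]])
print(sense()['time_s'],finish_job())
E
```

```text
scene 1532 n [-0.4942  0.0002 -0.8693] plane angle 60.38073666220463 tip [-70.3092 -72.2074 238.3932] 140.92854083635544
top 853 n [ 0.5015 -0.0016  0.8652] plane angle 59.9033599068258 tip [-33.4709  55.2592 226.0717] 103.42704150035388
tin [(0.94, array([0.63 , 0.002, 0.06 ]))]
bowl [(0.59, array([0.469, 0.371, 0.014]))]
carabiner []
the job is handed in; nothing more can be done
29.3 None
```

The job is done and handed in at 29.3 s: the hatch is open on its stop and the pole lies flat in the tray.

**What I did**
- I pulled the racked pole out of its clips. I left the pink pole and the larger loose one alone.
- The interface has no tilt command, so I leaned the hand back by pushing in short steps against the arm's reach limit. The pole ended up raised about 37°.
- I hooked the ring under the rail, pulled the hatch to its stop with the pole only, then unhooked.
- I laid the pole in the tray by its tail and released it. It first stood on its hook leg, so I tipped it flat with the closed fingertips.

**Last checks**
- **Hatch:** it measured 60.4° and 59.9° in the two cameras, against a stop at 60.2°. While I was pulling, the force rose to about 13 N with no further motion.
- **Pole:** it spans about -98 to +101 mm along the tray and -25 to +10 mm at the hook across it. That is inside the rim, and the handle top is about 22 mm up.
- **Bystanders:** the carabiner and bowl read the same after the pole was laid down as at the start. In the very last search the carabiner was missed and "bowl" was reported on the rack. The tin is partly hidden by the hatch. It read (0.630, 0.002) at the end against (0.648, 0.001) at first, and I never knowingly touched it.

**Doubtful points**
- The wrist joint (J5) sat at its upper limit during the pull. Its readings touched -9.136° against a limit of -9.14°.
- The camera depth put the pole's pitch in the grip about 4.5° off the hand, which I allowed for.

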